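# Fish the bottle opener out of the organiser's slot

### The job

The flat steel bottle opener has slipped into the narrow slot behind the organiser's drawer box. Lift the telescopic hook off its rest, feel with light touches for the hole in the opener, draw the opener out over the sill at the slot's open end until it lies flat on the worktop, completely clear of the organiser beyond that end, and lay the hook back in its rest. Never press or pull hard with the hook, do not touch the opener with the gripper, and leave the other things where they stand.

Things in the scene. Friction and masses are not known exactly. Their poses are not given: they have to be found in the camera images.
- organiser: Fixed low wooden organiser, 126 x 200 x 42 mm. Origin on the worktop at the middle of its slot, which runs along its own y, 32 mm wide, open above, walls 42 mm high: drawer box in front (x -96 to -16 mm), rail behind (x 16 to 30). Slot closed at +y (stop face y = 88 mm), open at -y (ends at y = -100). Its floor is a mat 1.5 mm thick; beyond the open end lies the bare worktop.
- sill (a point): Middle of the crest of the rounded sill across the slot near its open end (organiser x = 0, y = -90 mm), 4.5 mm above the worktop, so 3 mm above the mat; its foot spans 9 mm to either side along y. A pulled opener rides up over it; the hook's tip must be lifted over it meanwhile.
- opener_mid (a point): Centre of the loose flat steel bottle opener, 104 mm long (own y) x 26 (x) x 6 thick (z), 40 to 85 g, lying flat on the mat along the slot. A through-hole, 10 mm along y by 16 along x, has its centre 25 mm from here towards -y (towards the slot's open end), 27 mm from that end. The other end has two prongs with an open notch between.
- hook_mid (a point): Centre of the handle of the loose hook (175 g). Wooden handle 96 mm (own x) x 16 (y) x 20 (z). A steel rod leaves its +x end, then turns straight down: a round pin 6 mm thick, rounded tip 66 mm below this point. The rod's pull-out is not reported: the pin stands 100 to 145 mm from here along +x and stays so (stiff slide, 40 N). On the opener it stops 6 mm higher than in the hole.
- rest: Fixed wooden hook rest, base 104 x 44 mm, origin on the worktop under its middle. Saddles at x = -36 and +36 mm, 10 mm thick, have notches 22 mm wide (y), notch floor 70 mm and cheeks 86 mm above the worktop. The handle lies along x in both, hook end to +x, centre near the origin's upright, 80 mm up; it is free to grip between the saddles.
- tin: Bystander: food tin, 75 mm across, 58 mm high; origin under its centre.
- spice: Bystander: spice jar with screw cap, 46 mm across, 106 mm high; origin under its centre.
- salt: Bystander: salt shaker, 44 mm across, 90 mm high; origin under its centre.
There are look-alikes about, which are no part of the job. Leave any red look-alike of the rest alone.

How it is judged:
On the way, in this order (a step that is already met when the one before it is completed fails the run):
1. the hook is lifted off its rest (z of hook_mid in the frame of rest above 0.1 m), for 0.1 s.
2. the opener is drawn out, clear of the organiser's open end and flat on the worktop (y of opener_mid in the frame of organiser below -0.153 m and height (world z) of opener_mid below 0.008 m and angle between opener_mid's own z axis and vertical below 0.1 rad), for 0.2 s.
At the end, for the whole second after the job is handed in: Opener still and flat on the worktop (centre under 8 mm high, tilt under 0.1), its centre at least 153 mm from the slot's middle beyond the open end; hook still in its rest: handle centre within 20 mm along, 8 mm across, 76 to 85 mm up, turned under 0.2, tilted under 0.15 (all of step 2 and linear speed of each of opener, hook below 0.02 m/s and x of hook_mid in the frame of rest between -0.02 and 0.02 m and y of hook_mid in the frame of rest between -0.008 and 0.008 m and z of hook_mid in the frame of rest between 0.076 and 0.085 m and angle between the x axis of hook_mid and the x axis of rest, either way round below 0.2 rad and angle between hook_mid's own z axis and vertical below 0.15 rad); the robot touches nothing.
It fails at once if the hook presses or pulls on the opener with more than 15 N (contact force between hook and opener above 15 N).
It fails at once if the hook bears on the organiser with more than 15 N (contact force between hook and organiser above 15 N).
It fails at once if the robot touches the opener itself (contact force between any of the fingers, the arm and opener above 0.3 N).
It fails at once if a bystander is moved by more than 20 mm (distance of any of tin, spice, salt from where it was at the start of the episode above 0.02 m).
It also fails if it takes over 72 s, if anything falls off the work surface, if the arm or the gripper's body presses on something with over 40 N, if the wrist force passes 120 N, or if a joint passes its speed limit or range.

### The arm

A 6-joint arm with a two-finger parallel gripper is mounted at the origin on a cart in front of the work surface, level with it; the furniture and walls round the work are solid. World frame = base frame: x ahead of the robot, y to its left, z up, the work surface at z = 0. Lengths are in m, angles in rad, forces in N, time in s.
With the tool pointing down it reaches from about 0.35 to 0.85 m from the base axis. Payload 8.1 kg.
Tool frame: the origin (TCP) lies at the very end of the fingers, on their centre line; the grasp point (between the pads) lies 19 mm behind it; z points along the fingers, y is the direction in which the jaws open and shut (so a half turn about z gives the same grasp; the last joint's range is limited). The gripper opens to 93 mm and grips with 3 to 60 N. Pads are 15 mm wide; open, the fingers measure 128 mm over their backs; the gripper's body (75 mm by 188 mm) begins 65 mm behind the grasp point.
Start: joints at [1.197, 0.13, 1.488, -0, 1.523, -0.085], TCP at [0.171, 0.575, 0.179] pointing down, gripper open.
Joint ranges: [-2.96, 2.96], [-0.89, 2.26], [0.02, 2.5], [-1.34, 4.48], [0, 2.73], [-2.66, 2.66]. Speed limits (rad/s): [2.39, 2.39, 2.79, 3.14, 3.14, 3.14].

### API

Orientations are given as a rotation vector (axis times angle).
In Python, from plant import read_state, read_camera, close_job gives the robot as it stands.
- The arm moves only by the tool jog_arm, never from a script. Its argument "motion" is one flat list of numbers, 7 for each row, row after row: the opening, from 0 (shut) to 1 (fully open), then the shift along the tool's x, y, z scaled (see below), then the turn, a rotation vector about the tool's x, y, z scaled (see below). A call has 1 to 8 rows; each row is the pose to reach, as a shift and turn from the pose measured when the call began, along the tool's axes at that moment; what a row does not reach only later rows make up. The controller multiplies each number of a shift by 0.5 m and each number of a turn by 90 degrees. A row lasts 1/10 s, in which the tool goes at most 50 mm and 8.59 degrees, less where a joint would pass 70% of its speed; a pose out of reach is approached as far as the arm can. A call with a number of a shift or a turn outside -1 to 1 is refused whole. A call with a gripper value outside its range is refused whole. The fingers move at their own pace and stop on an object; "grip_force" is the grip in N (left out, the last holds). Time passes only in rows, so rows that repeat a pose let the fingers close. It gives the time, the measured TCP pose, the force and the opening at its end, in the units of the state.
- read_state(): the state, without advancing time (a new reading comes with each control period).
- read_camera(name): name is "scene" or "top" or "wrist"; returns a dict with "frame" (480x640x3 uint8, red, green, blue), "vertical_fov" (degrees; the focal length in pixels is half the picture's height over the tangent of half this angle, whatever the lens; pixels are square), "cx", "cy" (the principal point, pixels), "dist_coeffs" ([k1, k2, p1, p2, k3] as OpenCV has them; the pictures are not rectified), "world_from_camera" (4x4, takes a point from camera to world coordinates); the wrist camera has in their place "hand_eye" (4x4, takes a point from camera to tool coordinates, whose origin is the TCP and whose axes are the flange's). Camera axes: x right, y down, z forward; pixel columns grow to the right and rows downward; lengths in m; the calibration is good to about 2 mm. A picture is of the moment at which its call begins: read the wrist's pose just before it. There is no depth.
- close_job(): hands the job in, once; it reports no verdict.
The state is a dict: "t": time; "q": joint angles; "dq": joint speeds; "joint_torque": joint torques, N m; "tool_pos": TCP position; "orientation": TCP orientation; "force": force on the tool from outside, world axes, zero at the start; "wrist_torque": the same for the moment, N m; "opening": finger opening in m.
Only numpy, scipy, OpenCV 4.12 (cv2) and the standard library are available. Lean on these libraries where they do the work, as an engineer would, in place of code of your own. Each camera call takes 0.05 s, during which the arm holds its last target.

## Working session

There is one attempt and no reset: what is moved stays moved. The work goes in short steps, Python scripts to look and compute and a tool call to move; the robot and the scene stay as the last step left them, time stands still between calls to the robot, and variables do not carry over. Pictures are saved under pics/ and viewed, and the job is handed in when it is done.

Besides the shell and the picture viewer there is one more tool, called as name(argument=value, ...), one argument or row to a line, values as JSON. jog_arm: Moves the arm, as the interface text tells. Its arguments: {"type":"object","properties":{"motion":{"type":"array","items":{"type":"number"}},"grip_force":{"type":"number"}},"required":["motion"]}

```bash
ls; mkdir -p pics
cat > h.py <<'E'
import numpy as np, cv2, json
from plant import read_state, read_camera
from scipy.spatial.transform import Rotation as R
def snap(name,fn=None):
    s=read_state(); c=read_camera(name)
    if name=="wrist":
        T=np.eye(4);T[:3,:3]=R.from_rotvec(s["orientation"]).as_matrix();T[:3,3]=s["tool_pos"]
        c["world_from_camera"]=T@np.array(c["hand_eye"])
    c["world_from_camera"]=np.array(c["world_from_camera"])
    f=240/np.tan(np.radians(c["vertical_fov"])/2)
    c["K"]=np.array([[f,0,c["cx"]],[0,f,c["cy"]],[0,0,1.]])
    c["D"]=np.array(c["dist_coeffs"],float)
    if fn: cv2.imwrite("pics/"+fn,cv2.cvtColor(c["frame"],cv2.COLOR_RGB2BGR))
    return c
def ray(c,uv):
    p=cv2.undistortPoints(np.array(uv,float).reshape(-1,1,2),c["K"],c["D"]).reshape(-1,2)
    d=np.c_[p,np.ones(len(p))]@c["world_from_camera"][:3,:3].T
    return c["world_from_camera"][:3,3],d
def plane(c,uv,z):
    o,d=ray(c,uv); return o+d*((z-o[2])/d[:,2])[:,None]
def proj(c,P):
    T=np.linalg.inv(c["world_from_camera"]); 
    return cv2.projectPoints(np.array(P,float).reshape(-1,1,3),cv2.Rodrigues(T[:3,:3])[0],T[:3,3],c["K"],c["D"])[0].reshape(-1,2)
def save(c,fn): np.save(fn,c,allow_pickle=True)
def load(fn): return np.load(fn,allow_pickle=True).item()
E
python3 - <<'E'
from h import *
for n in ["scene","top","wrist"]:
    c=snap(n,n+"0.png"); save(c,n+"0.npy"); print(n,c["world_from_camera"].round(3).tolist(),c["vertical_fov"])
s=read_state();print({k:np.round(v,3) for k,v in s.items()})
E
```

```text
pics
scene [[0.882, -0.184, 0.433, -0.04], [-0.47, -0.387, 0.793, -0.861], [0.021, -0.903, -0.428, 0.686], [0.0, 0.0, 0.0, 1.0]] 46.38778303232049
top [[-0.028, -0.988, 0.151, 0.348], [-0.999, 0.021, -0.043, 0.268], [0.039, -0.152, -0.988, 1.298], [0.0, 0.0, 0.0, 1.0]] 46.31645019506467
wrist [[0.285, 0.927, 0.246, 0.102], [0.959, -0.275, -0.075, 0.595], [-0.002, 0.257, -0.966, 0.382], [0.0, 0.0, 0.0, 1.0]] 64.52082894333903
{'t': np.float64(0.15), 'q': array([ 1.197,  0.131,  1.489,  0.   ,  1.523, -0.085]), 'dq': array([ 0.001, -0.004, -0.004, -0.002,  0.   ,  0.   ]), 'joint_torque': array([ 2.0000e-03, -5.6048e+01, -4.9233e+01,  7.7000e-02,  3.1000e-02,
       -0.0000e+00]), 'tool_pos': array([0.171, 0.575, 0.179]), 'orientation': array([-4.520e-01, -3.109e+00,  2.000e-03]), 'force': array([ 0.437,  0.277, -0.326]), 'wrist_torque': array([ 0.011, -0.001,  0.028]), 'opening': np.float64(0.093)}
```

View pics/scene0.png

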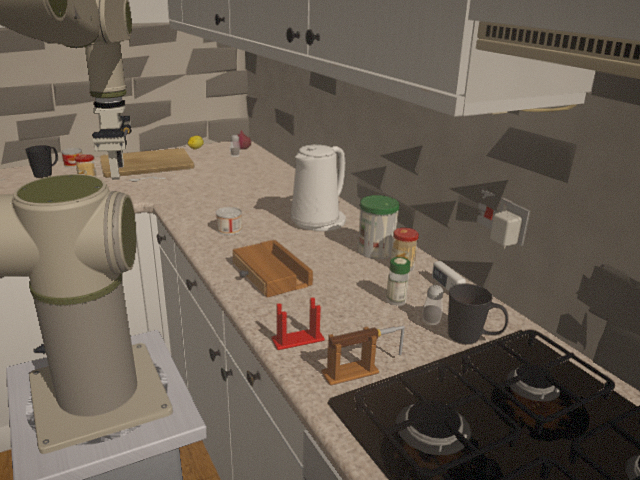

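View pics/top0.png

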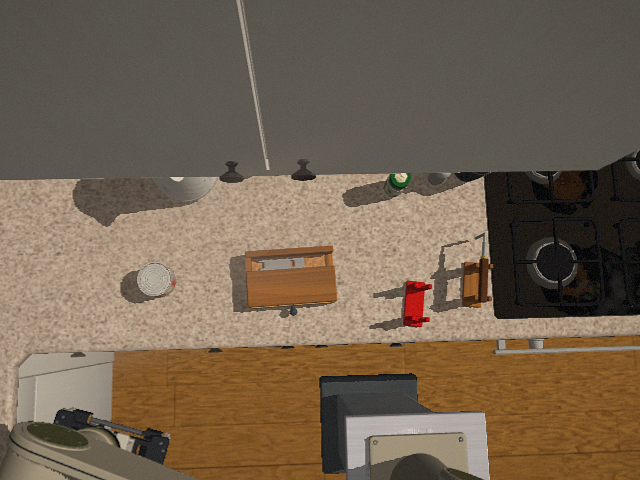

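View pics/wrist0.png

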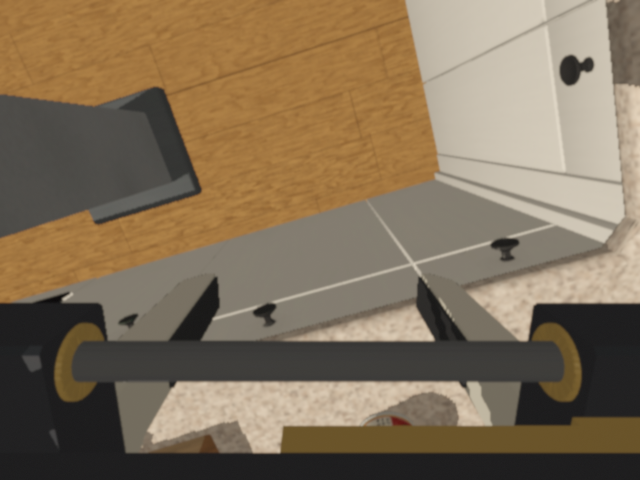

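Run:
```python
from h import *
c=load("top0.npy");f=cv2.cvtColor(c["frame"],cv2.COLOR_RGB2BGR)
a=cv2.resize(f[235:325,235:345],None,fx=6,fy=6,interpolation=cv2.INTER_CUBIC)
b=cv2.resize(f[225:315,425:505],None,fx=6,fy=6,interpolation=cv2.INTER_CUBIC)
cv2.imwrite("pics/c1.png",a);cv2.imwrite("pics/c2.png",b)
c=load("scene0.npy");f=cv2.cvtColor(c["frame"],cv2.COLOR_RGB2BGR)
cv2.imwrite("pics/c3.png",cv2.resize(f[230:390,220:420],None,fx=4,fy=3.75,interpolation=cv2.INTER_CUBIC))
```

```text
(no output)
```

View pics/c1.png

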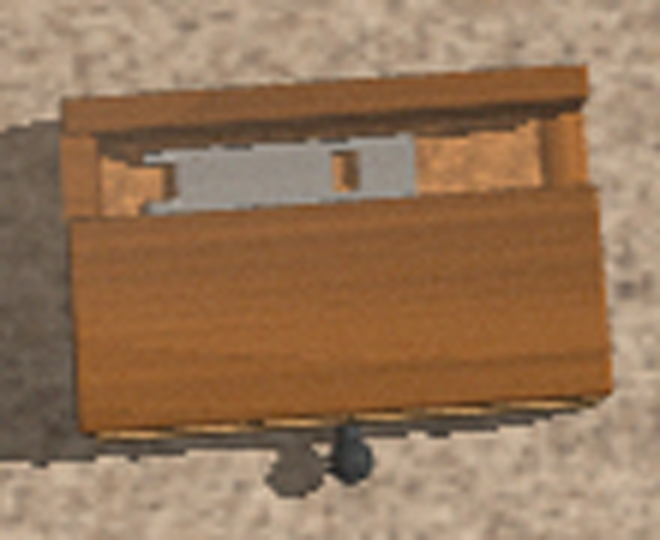

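View pics/c2.png

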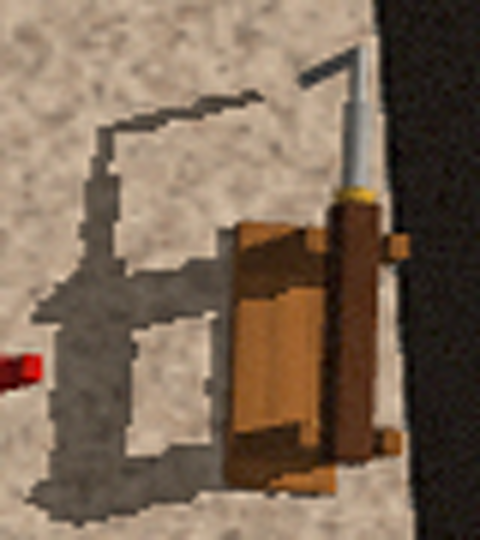

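View pics/c3.png

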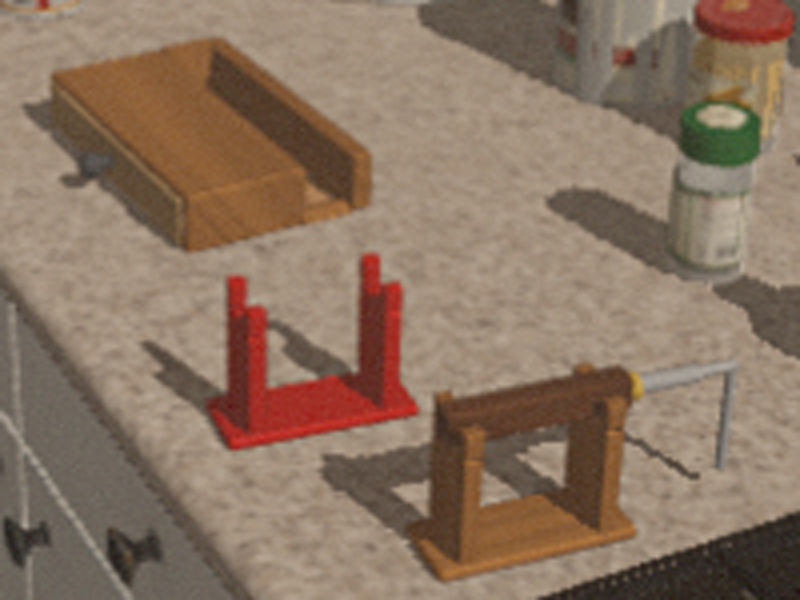

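```bash
cat > m1.py <<'E'
from h import *
t=load("top0.npy"); s=load("scene0.npy")
cr=lambda L,o: np.array(L,float)/6+np.array(o)-0.5+0.5/6
box=plane(t,cr([(70,222),(597,187),(612,393),(82,432)],(235,235)),0.042)
rail=plane(t,cr([(65,100),(585,65)],(235,235)),0.042)
loc=np.array([[-16,100],[-16,-100],[-96,-100],[-96,100],[30,100],[30,-100]])/1000
W=np.r_[box,rail][:,:2]
print((W*1000).round(1).tolist())
def fit(A,B):
    ca,cb=A.mean(0),B.mean(0);H=(A-ca).T@(B-cb);a=np.arctan2(H[0,1]-H[1,0],H[0,0]+H[1,1])
    Rm=np.array([[np.cos(a),-np.sin(a)],[np.sin(a),np.cos(a)]]);return a,cb-Rm@ca,Rm
a,o,Rm=fit(loc,W); print("org",a,o,"res",((loc@Rm.T+o-W)*1000).round(1).tolist())
hole=plane(t,cr([(345,170)],(235,235)),0.0045)[:,:2]; 
ends=plane(t,cr([(414,165),(331,170),(358,169),(170,182)],(235,235)),0.0075)[:,:2]
print("hole in org",((hole-o)@Rm*1000).round(1)," feats",((ends-o)@Rm*1000).round(1).tolist(), "hole world",hole)
np.save("org.npy",np.r_[a,o])
# hook: handle top z=.09
h=plane(t,cr([(333,200),(382,203),(330,460),(377,462)],(425,225)),0.09); print("handle",(h*1000).round(1).tolist())
rod=plane(t,cr([(357,190),(362,46)],(425,225)),0.08); print("rod",(rod*1000).round(1).tolist())
tip=plane(t,cr([(303,83)],(425,225)),0.014); print("tip",(tip*1000).round(1).tolist())
cs=lambda L: np.array([[220+x/4,230+y/3.75] for x,y in L])-0.4
print("scene tip",plane(s,cs([(721,467)]),0.014)*1000,"corner",plane(s,cs([(735,365)]),0.08)*1000)
print("base scene",(plane(s,cs([(445,580),(635,532),(415,530)]),0)*1000).round(1).tolist())
print("base top",(plane(t,cr([(225,485),(235,222),(335,492)],(425,225)),0.0)*1000).round(1).tolist())
E
python3 m1.py
```

```text
[[478.5, 372.9], [487.0, 175.5], [409.7, 172.4], [400.4, 369.2], [524.5, 374.4], [533.4, 178.5]]
org 0.045392774296553876 [0.49956005 0.27504256] res [[0.6, 1.3], [1.1, -1.1], [-1.5, -1.6], [-1.3, 1.4], [0.5, 1.9], [0.6, -2.0]]
hole in org [[ 0.2 -5. ]]  feats [[-0.0, -31.7], [0.2, 0.4], [-0.1, -10.0], [-0.2, 62.4]] hole world [[0.50001345 0.27004616]]
handle [[491.4, -143.0, 90.0], [489.9, -161.2, 90.0], [396.8, -135.1, 90.0], [395.6, -152.2, 90.0]]
rod [[496.1, -155.7, 80.0], [550.0, -161.6, 80.0]]
tip [[546.8, -160.4, 14.0]]
scene tip [[ 550.19105145 -157.30766572   14.        ]] corner [[ 549.3684837  -159.49546491   80.        ]]
base scene [[392.0, -160.0, 0.0], [492.5, -168.7, 0.0], [398.6, -119.6, 0.0]]
base top [[391.8, -123.1, 0.0], [494.3, -134.0, 0.0], [388.0, -166.1, 0.0]]
```

```bash
cat >> h.py <<'E'
def goal(x,y,z,psi,s=None):
    "TCP target; psi=handle heading; tool x = -heading, tool z down"
    s=s or read_state(); Rc=R.from_rotvec(s["orientation"]).as_matrix()
    tx=-np.array([np.cos(psi),np.sin(psi),0]);tz=np.array([0,0,-1.]);Rt=np.c_[tx,np.cross(tz,tx),tz]
    sh=Rc.T@(np.array([x,y,z])-s["tool_pos"])/0.5
    tu=R.from_matrix(Rc.T@Rt).as_rotvec()/(np.pi/2)
    print("goal",np.r_[sh,tu].round(3).tolist())
def st():
    s=read_state();Rc=R.from_rotvec(s["orientation"]).as_matrix();print("t",round(float(s["t"]),2),"pos",(s["tool_pos"]*1000).round(1) if not isinstance(s["tool_pos"],list) else s["tool_pos"],"psi",round(float(np.arctan2(-Rc[1,0],-Rc[0,0])),4),"tilt",round(float(np.degrees(np.arccos(-Rc[2,2]))),2),"F",np.round(s["force"],2),"T",np.round(s["wrist_torque"],2),"op",round(float(s["opening"]),4))
E
python3 -c "
from h import *
st();goal(.43,.25,.2,-.09);goal(.443,-.148,.2,-.09)"
```

```text
t 0.15 pos [170.7 574.7 178.6] psi -0.2888 tilt 0.08 F [ 0.44  0.28 -0.33] T [ 0.01 -0.    0.03] op 0.093
goal [-0.682, -0.475, -0.042, -0.001, -0.0, -0.127]
goal [-0.934, -1.23, -0.041, -0.001, -0.0, -0.127]
```

jog_arm(
  motion=[1,-0.68,-0.48,-0.042,-0.001,0,-0.127,1,-0.68,-0.48,-0.042,-0.001,0,-0.127,1,-0.68,-0.48,-0.042,-0.001,0,-0.127,1,-0.68,-0.48,-0.042,-0.001,0,-0.127,1,-0.68,-0.48,-0.042,-0.001,0,-0.127,1,-0.68,-0.48,-0.042,-0.001,0,-0.127,1,-0.68,-0.48,-0.042,-0.001,0,-0.127,1,-0.68,-0.48,-0.042,-0.001,0,-0.127],
  grip_force=40,
)

```text
t: 0.95
tool_pos: [0.4178, 0.2603, 0.1991]
orientation: [-0.14, -3.138, -0.001]
force: [0.6, 0.3, 0.5]
opening: 0.0929
```

```bash
python3 -c "
from h import *
st();goal(.43,.25,.2,-.09);goal(.443,-.148,.2,-.09);goal(.443,-.148,.24,-.09)"
```

```text
t 0.95 pos [417.8 260.3 199.1] psi -0.0892 tilt 0.02 F [0.6  0.29 0.49] T [ 0.04 -0.09 -0.02] op 0.0929
goal [-0.026, -0.018, -0.002, 0.0, -0.0, 0.001]
goal [-0.123, -0.809, -0.002, 0.0, -0.0, 0.001]
goal [-0.123, -0.809, -0.082, 0.0, -0.0, 0.001]
```

jog_arm(
  motion=[1,-0.12,-0.81,0,0,0,0,1,-0.12,-0.81,0,0,0,0,1,-0.12,-0.81,0,0,0,0,1,-0.12,-0.81,0,0,0,0,1,-0.12,-0.81,0,0,0,0,1,-0.12,-0.81,0,0,0,0,1,-0.12,-0.81,0,0,0,0,1,-0.12,-0.81,0,0,0,0],
)

```text
t: 1.75
tool_pos: [0.4404, -0.1393, 0.1989]
orientation: [0.14, 3.138, 0.001]
force: [1.5, 1.1, -0.0]
opening: 0.0933
```

jog_arm(
  motion=[1,0,-0.05,0,0,0,0,1,0,-0.05,0,0,0,0],
)

```text
t: 1.95
tool_pos: [0.4373, -0.1674, 0.1984]
orientation: [-0.147, -3.137, 0.0]
force: [0.9, 0.9, -0.3]
opening: 0.0931
```

```bash
python3 -c "
from h import *
st();c=snap('wrist','w1.png');save(c,'w1.npy');goal(.443,-.148,.2,-.09)"
```

```text
t 1.95 pos [ 437.3 -167.4  198.4] psi -0.0937 tilt 0.05 F [ 0.93  0.87 -0.31] T [ 0.05 -0.03 -0.  ] op 0.0931
goal [-0.008, 0.036, -0.003, 0.0, -0.0, -0.002]
```

View pics/w1.png

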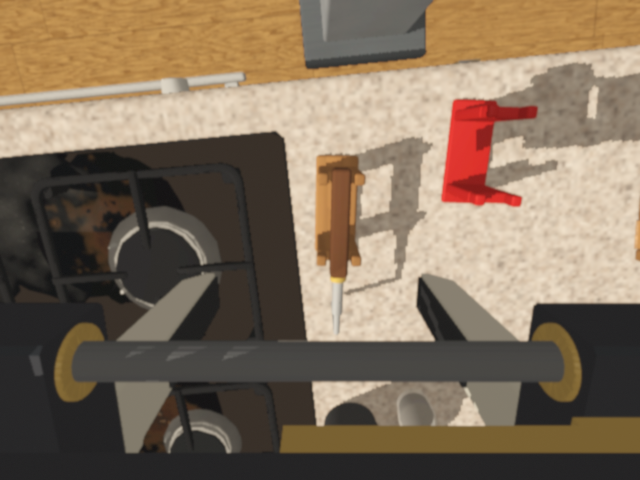

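The wrist view shows the brown wooden rest with the hook in it, base at x≈317–357 and handle running from (341,168) to (338,277). The red look-alike, at (480,150), is empty. The wooden one fits the description, and it holds the hook.

Run:
```python
from h import *
c=load("w1.npy");f=cv2.cvtColor(c["frame"],cv2.COLOR_RGB2BGR)
cv2.imwrite("pics/c4.png",cv2.resize(f[145:345,285:400],None,fx=3,fy=3,interpolation=cv2.INTER_CUBIC))
```

```text
(no output)
```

View pics/c4.png

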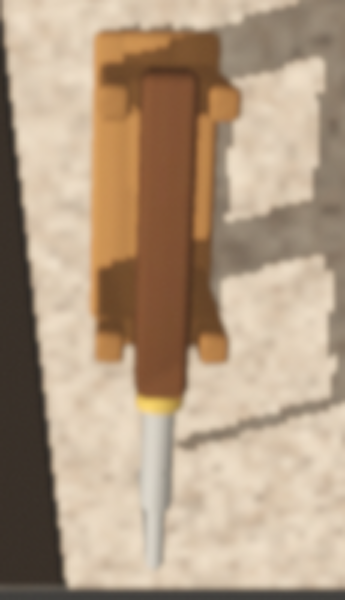

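Run:
```python
from h import *
c=load("w1.npy")
cr=lambda L: np.array(L,float)/3+np.array([285,145])-.33
h=plane(c,cr([(143,72),(196,72),(136,396),(185,398)]),.09)*1000;print(h.round(1).tolist(),h.mean(0))
d=h[2:].mean(0)-h[:2].mean(0);print(np.linalg.norm(d),np.arctan2(d[1],d[0]))
# saddle cheek outer tops z=.086 
k=plane(c,cr([(115,88),(222,88),(108,345),(213,345)]),.086)*1000;print(k.round(1).tolist(),k.mean(0))
```

```text
[[393.5, -151.5, 90.0], [394.8, -137.3, 90.0], [486.2, -161.4, 90.0], [488.2, -147.2, 90.0]] [ 440.65909285 -149.33622348   90.        ]
93.57899814050215 -0.10566628303756916
[[397.4, -159.4, 86.0], [400.2, -130.2, 86.0], [471.2, -168.1, 86.0], [474.1, -137.7, 86.0]] [ 435.72026679 -148.85236071   86.        ]
```

```bash
python3 -c "
from h import *
goal(.4415,-.1488,.061,-.1)"
```

```text
goal [-0.005, 0.034, 0.275, 0.0, -0.0, 0.005]
```

jog_arm(
  motion=[0.6,-0.005,0.034,0,0,0,0.005,0.6,-0.005,0.034,0.06,0,0,0.005,0.6,-0.005,0.034,0.12,0,0,0.005,0.6,-0.005,0.034,0.18,0,0,0.005,0.6,-0.005,0.034,0.24,0,0,0.005,0.6,-0.005,0.034,0.27,0,0,0.005,0.6,-0.005,0.034,0.275,0,0,0.005,0.6,-0.005,0.034,0.275,0,0,0.005],
)

```text
t: 2.8
tool_pos: [0.4414, -0.1476, 0.0609]
orientation: [-0.156, -3.136, -0.002]
force: [-0.2, -0.5, -0.4]
opening: 0.056
```

```bash
python3 -c "
from h import *
st();goal(.4415,-.1488,.061,-.1);c=snap('scene','s2.png');f=cv2.imread('pics/s2.png');cv2.imwrite('pics/c5.png',cv2.resize(f[230:390,270:450],None,fx=4,fy=3.75))"
```

```text
t 2.8 pos [ 441.4 -147.6   60.9] psi -0.0994 tilt 0.11 F [-0.22 -0.47 -0.35] T [ 0.06  0.04 -0.02] op 0.056
goal [-0.0, -0.002, -0.0, 0.001, -0.001, 0.0]
```

View pics/c5.png

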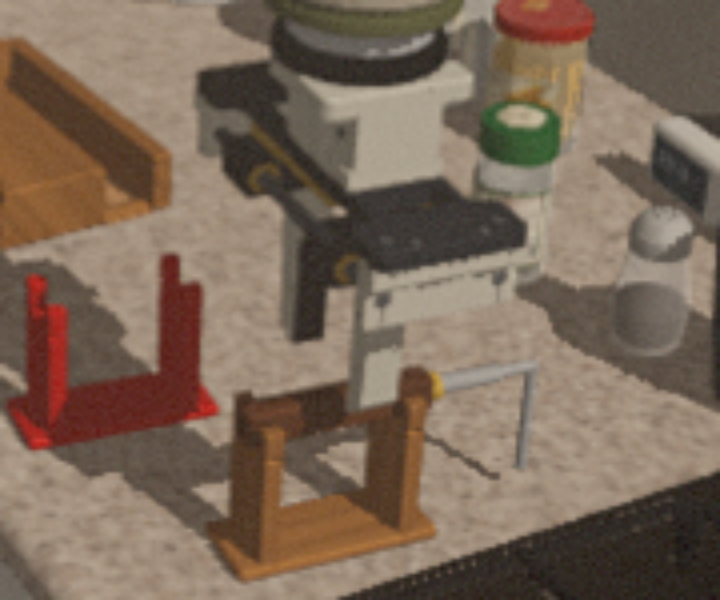

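jog_arm(
  motion=[0,0,-0.002,0,0,0,0,0,0,-0.002,0,0,0,0,0,0,-0.002,0,0,0,0,0,0,-0.002,0,0,0,0,0,0,-0.002,0,0,0,0,0,0,-0.002,0,0,0,0,0,0,-0.002,0,0,0,0,0,0,-0.002,0,0,0,0],
  grip_force=50,
)

```text
t: 3.65
tool_pos: [0.442, -0.1492, 0.0618]
orientation: [0.157, 3.138, 0.001]
force: [-0.3, 0.7, 0.7]
opening: 0.0007
```

```bash
python3 -c "
from h import *
st()"
```

```text
t 3.65 pos [ 442.  -149.2   61.8] psi -0.0997 tilt 0.04 F [-0.3   0.68  0.71] T [ 0.   -0.04 -0.02] op 0.0007
```

```bash
python3 -c "
from h import *
c=snap('scene','s3.png');f=cv2.imread('pics/s3.png');cv2.imwrite('pics/c6.png',cv2.resize(f[230:390,270:450],None,fx=4,fy=3.75));snap('wrist','w3.png')"
```

```text
(no output)
```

View pics/c6.png

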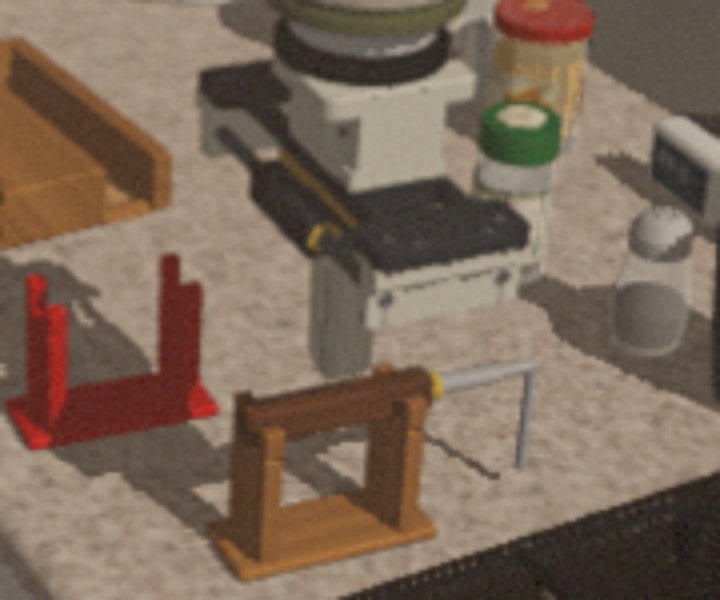

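View pics/w3.png

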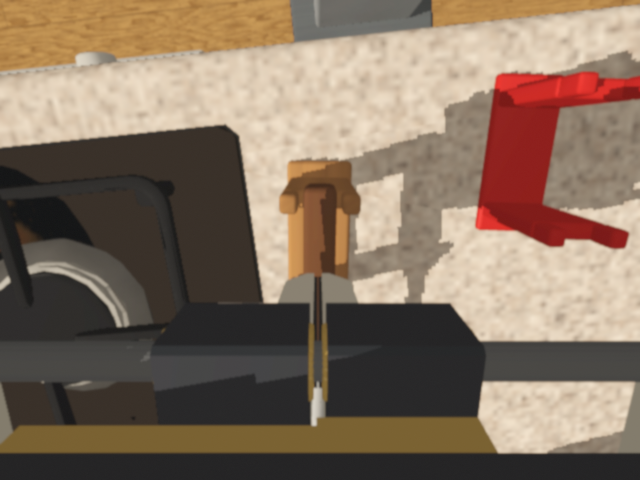

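Run:
```python
from h import *
c=load("scene0.npy")
print(proj(c,[[.4415,-.1776,.061],[.4415,-.1196,.061],[.4415,-.1488,.061],[.4415,-.1488,.08],[.4415,-.1488,.09]]))
for p,y in [((363.8,339),-.1776),((355,330),-.149)]:
    o,d=ray(c,[p]);d=d[0];print(o+d*(y-o[1])/d[1])
h=proj(c,[[.394,-.144,.09],[.489,-.154,.09],[.394,-.144,.07]])
print((h-[270,230])*[4,3.75])
```

```text
[[360.42575316 355.60825697]
 [344.01941743 338.9262708 ]
 [352.10303247 347.14745629]
 [352.6610059  338.74470657]
 [352.95789124 334.26552395]]
[ 0.44614593 -0.1776      0.09628857]
[ 0.4452479  -0.149       0.09841812]
[[237.07314787 411.15905762]
 [423.96380664 371.81822495]
 [235.49301486 444.97157666]]
```

Run:
```python
from h import *
c=load("scene0.npy")
ty=np.array([.285,.9585,0])
P=np.array([.171,.575,.179])
pts=[P+ty*s*.0465+np.array([0,0,dz]) for s in(1,-1) for dz in(0,.035)]
print(proj(c,pts))
f=cv2.imread("pics/scene0.png");cv2.imwrite("pics/c7.png",cv2.resize(f[80:200,60:180],None,fx=5,fy=5))
w=load("w1.npy") # project tcp & fingertips in wrist
T=np.array(w["hand_eye"]);print(T.round(3).tolist())
```

```text
[[120.99207608 181.40390121]
 [119.42805336 168.91925602]
 [117.21961174 193.55217634]
 [115.51301678 180.45285252]]
[[0.0, -0.966, -0.257, 0.072], [1.0, 0.0, -0.0, -0.0], [0.0, -0.257, 0.966, -0.204], [0.0, 0.0, 0.0, 1.0]]
```

View pics/c7.png

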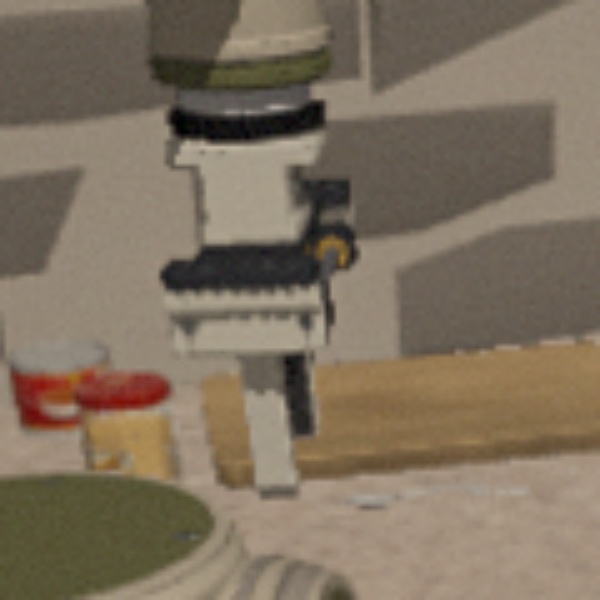

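Run:
```python
from h import *
w=load("w1.npy")
T=np.linalg.inv(np.array(w["hand_eye"]))
P=[(x,s*.0465,z) for z in(0,-.036) for x in (-.0075,.0075) for s in(1,-1)]
r=cv2.projectPoints(np.array(P),cv2.Rodrigues(T[:3,:3])[0],T[:3,3],w["K"],w["D"])[0].reshape(-1,2)
for p,q in zip(P,r):print(p,q.round(0))
# closed case
r=cv2.projectPoints(np.array([(x,0,z) for z in (0,-.036) for x in (-.0075,.0075)]),cv2.Rodrigues(T[:3,:3])[0],T[:3,3],w["K"],w["D"])[0].reshape(-1,2);print(r)
# world checks of wrist view: red rest base corner? cooktop corner
t=load("top0.npy"); 
print("cooktop corner top",plane(t,[(496,318)],0.0)," w1",plane(w,[(284,133)],0.0))
```

```text
(-0.0075, 0.0465, 0) [400. 278.]
(-0.0075, -0.0465, 0) [237. 278.]
(0.0075, 0.0465, 0) [401. 253.]
(0.0075, -0.0465, 0) [235. 253.]
(-0.0075, 0.0465, -0.036) [415. 306.]
(-0.0075, -0.0465, -0.036) [221. 306.]
(0.0075, 0.0465, -0.036) [417. 276.]
(0.0075, -0.0465, -0.036) [219. 276.]
[[318.0470779  278.20609577]
 [318.05984318 253.1185758 ]
 [318.1274727  305.57937181]
 [318.14445462 276.19020252]]
cooktop corner top [[ 0.36062324 -0.20095021  0.        ]]  w1 [[ 0.3608784  -0.19495346  0.        ]]
```

The fingers closed above the handle. Both camera views put the fingertips about 36 mm short of the reported TCP, so I'll correct for that.

jog_arm(
  motion=[0.6,0,0,-0.01,0,0,0,0.6,0,0,-0.01,0,0,0,0.6,0,0,-0.01,0,0,0,0.6,0,0,-0.01,0,0,0,0.6,0,0,-0.01,0,0,0,0.6,0,0,-0.01,0,0,0],
)

```text
t: 4.35
tool_pos: [0.442, -0.1491, 0.0667]
orientation: [0.156, 3.138, 0.001]
force: [-0.4, 0.2, 0.3]
opening: 0.0442
```

```bash
python3 -c "
from h import *
st();goal(.4415,-.1488,.025,-.1)"
```

```text
t 4.35 pos [ 442.  -149.1   66.7] psi -0.0996 tilt 0.04 F [-0.36  0.23  0.28] T [0.05 0.02 0.01] op 0.0442
goal [0.001, 0.0, 0.083, 0.0, 0.0, 0.0]
```

jog_arm(
  motion=[0.6,0,0,0,0,0,0,0.6,0,0,0.01,0,0,0,0.6,0,0,0.03,0,0,0,0.6,0,0,0.05,0,0,0,0.6,0,0,0.065,0,0,0,0.6,0,0,0.08,0,0,0,0.6,0,0,0.082,0,0,0,0.6,0,0,0.082,0,0,0],
)

```text
t: 5.15
tool_pos: [0.4417, -0.149, 0.0253]
orientation: [-0.156, -3.137, -0.002]
force: [-0.2, 0.4, -0.3]
opening: 0.0556
```

jog_arm(
  motion=[0,0,0,0,0,0,0,0,0,0,0,0,0,0,0,0,0,0,0,0,0,0,0,0,0,0,0,0,0,0,0,0,0,0,0,0,0,0,0,0,0,0,0,0,0,0,0,0,0],
  grip_force=20,
)

```text
t: 5.85
tool_pos: [0.4418, -0.1489, 0.0254]
orientation: [-0.157, -3.137, -0.002]
force: [-0.4, 0.8, 0.8]
opening: 0.016
```

```bash
python3 -c "
from h import *
st();c=snap('scene','s4.png');f=cv2.imread('pics/s4.png');cv2.imwrite('pics/c8.png',cv2.resize(f[230:390,270:450],None,fx=4,fy=3.75))"
```

```text
t 5.85 pos [ 441.8 -148.9   25.4] psi -0.0997 tilt 0.07 F [-0.43  0.79  0.8 ] T [ 0.08  0.01 -0.05] op 0.016
```

View pics/c8.png

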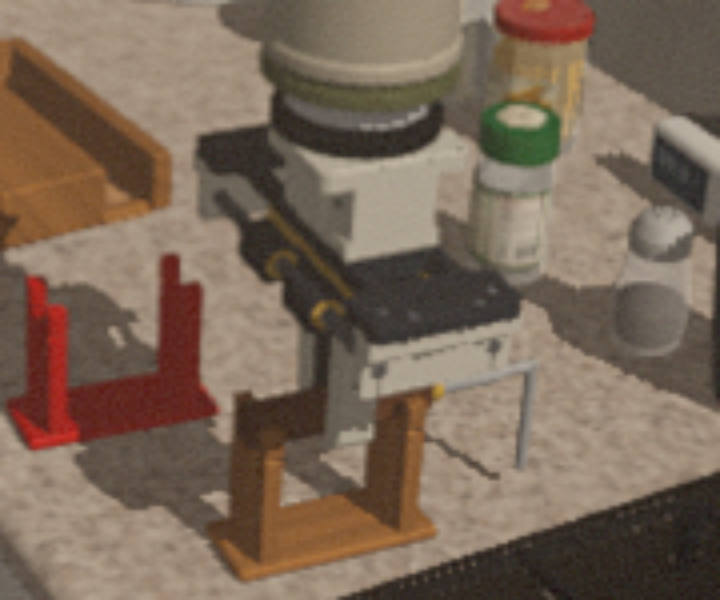

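Now it has hold of the handle (opening 16 mm). Lifting.

jog_arm(
  motion=[0,0,0,0,0,0,0,0,0,0,-0.02,0,0,0,0,0,0,-0.04,0,0,0,0,0,0,-0.08,0,0,0,0,0,0,-0.12,0,0,0,0,0,0,-0.16,0,0,0,0,0,0,-0.2,0,0,0,0,0,0,-0.2,0,0,0],
  grip_force=50,
)

```text
t: 6.7
tool_pos: [0.4441, -0.1501, 0.1295]
orientation: [0.156, 3.132, -0.002]
force: [0.7, 0.3, -1.3]
opening: 0.0158
```

```bash
python3 -c "
from h import *
st();c=snap('scene','s5.png');save(c,'s5.npy');f=cv2.imread('pics/s5.png');cv2.imwrite('pics/c9.png',cv2.resize(f[200:390,270:450],None,fx=4,fy=3.1))
c=snap('wrist','w5.png');save(c,'w5.npy');snap('top','t5.png')"
```

```text
t 6.7 pos [ 444.1 -150.1  129.5] psi -0.0997 tilt 0.32 F [ 0.7   0.33 -1.34] T [-0.01 -0.01  0.02] op 0.0158
```

View pics/c9.png

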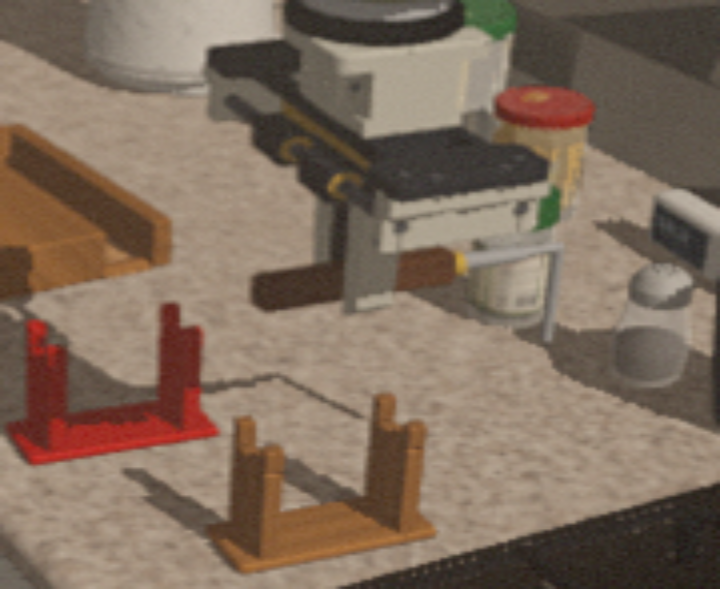

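View pics/w5.png

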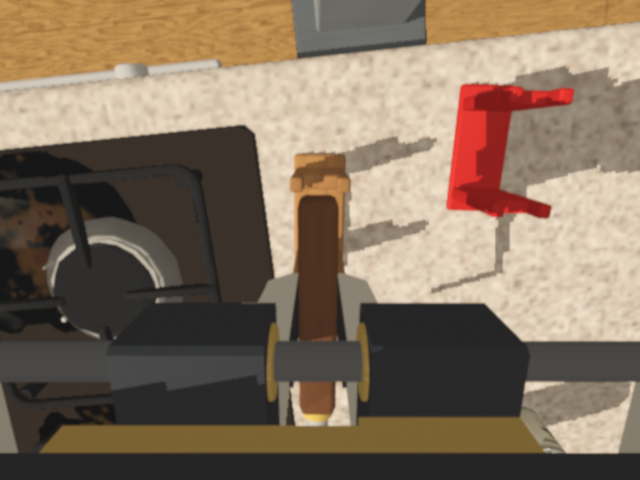

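View pics/t5.png

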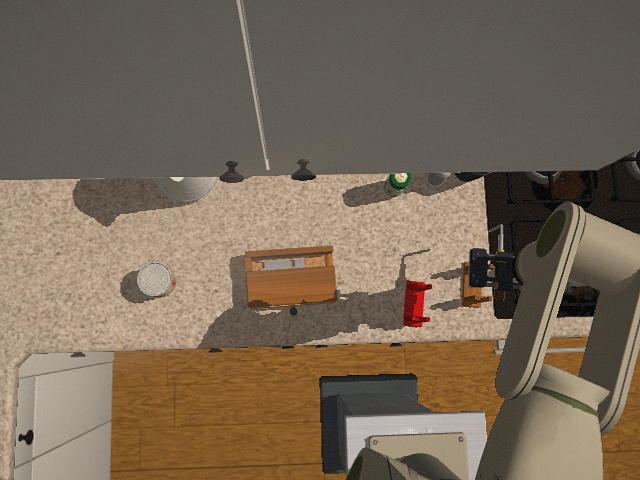

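Run:
```python
from h import *
c=load("s5.npy")
uv=np.array([(270+549/4,200+340/3.105),(270+558/4,200+250/3.105)])-.4
print(plane(c,uv[:1],.1195),plane(c,uv[1:],.184))
a,ox,oy=np.load("org.npy");print(a)
t=np.array([.4441,-.1501]);
for p in (plane(c,uv[:1],.1195)[0],plane(c,uv[1:],.184)[0]): 
    d=p[:2]-t;print(np.linalg.norm(d),np.arctan2(d[1],d[0]))
```

```text
[[ 0.55276343 -0.15973715  0.1195    ]] [[ 0.5490754  -0.16120508  0.184     ]]
0.045392774296553876
0.10908994050253838 -0.08845663624511652
0.10556115224694622 -0.1053954475662138
```

```bash
python3 -c "
from h import *
goal(.4,.05,.11,-.04);goal(.3924,.2654,.11,.045)"
```

```text
goal [0.122, 0.388, 0.03, 0.001, -0.001, -0.038]
goal [0.18, 0.815, 0.031, 0.001, -0.001, -0.092]
```

jog_arm(
  motion=[0,0.05,0.07,0.01,0.001,-0.001,-0.01,0,0.1,0.15,0.02,0.001,-0.001,-0.02,0,0.122,0.23,0.03,0.001,-0.001,-0.03,0,0.14,0.31,0.03,0.001,-0.001,-0.04,0,0.15,0.39,0.03,0.001,-0.001,-0.05,0,0.155,0.47,0.03,0.001,-0.001,-0.06,0,0.16,0.55,0.03,0.001,-0.001,-0.07,0,0.165,0.63,0.03,0.001,-0.001,-0.08],
)

```text
t: 7.65
tool_pos: [0.3895, 0.1742, 0.1089]
orientation: [0.042, -3.14, 0.002]
force: [1.5, -0.1, -1.5]
opening: 0.0158
```

```bash
python3 -c "
from h import *
st();goal(.3924,.2654,.11,.045)"
```

```text
t 7.65 pos [389.5 174.2 108.9] psi 0.0268 tilt 0.09 F [ 1.49 -0.11 -1.5 ] T [0.01 0.03 0.03] op 0.0158
goal [-0.011, 0.182, -0.002, -0.001, -0.001, -0.012]
```

jog_arm(
  motion=[0,-0.005,0.06,0,0,-0.001,-0.006,0,-0.01,0.12,0,0,-0.001,-0.012,0,-0.011,0.16,0,0,-0.001,-0.012,0,-0.011,0.182,0,0,-0.001,-0.012,0,-0.011,0.182,0,0,-0.001,-0.012,0,-0.011,0.182,0.02,0,-0.001,-0.012,0,-0.011,0.182,0.06,0,-0.001,-0.012,0,-0.011,0.182,0.06,0,-0.001,-0.012],
)

```text
t: 8.45
tool_pos: [0.3905, 0.2629, 0.0754]
orientation: [0.07, -3.136, 0.006]
force: [-0.0, 0.2, -2.3]
opening: 0.0154
```

```bash
python3 -c "
from h import *
st();goal(.3924,.2654,.08,.045)
for n in('scene','top'):
  c=snap(n,n+'6.png');save(c,n+'6.npy')
f=cv2.imread('pics/scene6.png');cv2.imwrite('pics/c10.png',cv2.resize(f[190:310,200:350],None,fx=5,fy=5))
f=cv2.imread('pics/top6.png');cv2.imwrite('pics/c11.png',cv2.resize(f[225:325,225:345],None,fx=6,fy=6))
"
```

```text
t 8.45 pos [390.5 262.9  75.4] psi 0.0443 tilt 0.33 F [-0.04  0.24 -2.33] T [ 0.02  0.09 -0.04] op 0.0154
goal [-0.004, 0.005, -0.009, -0.002, -0.003, -0.0]
```

View pics/c10.png

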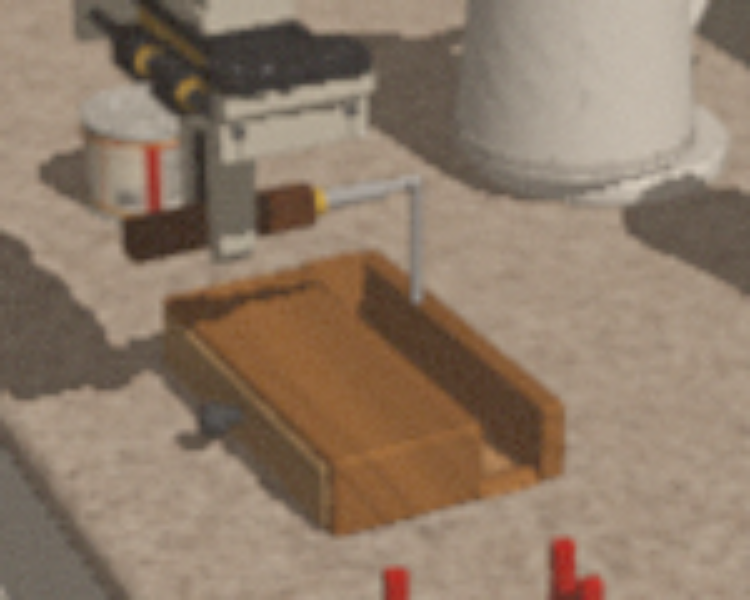

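View pics/c11.png

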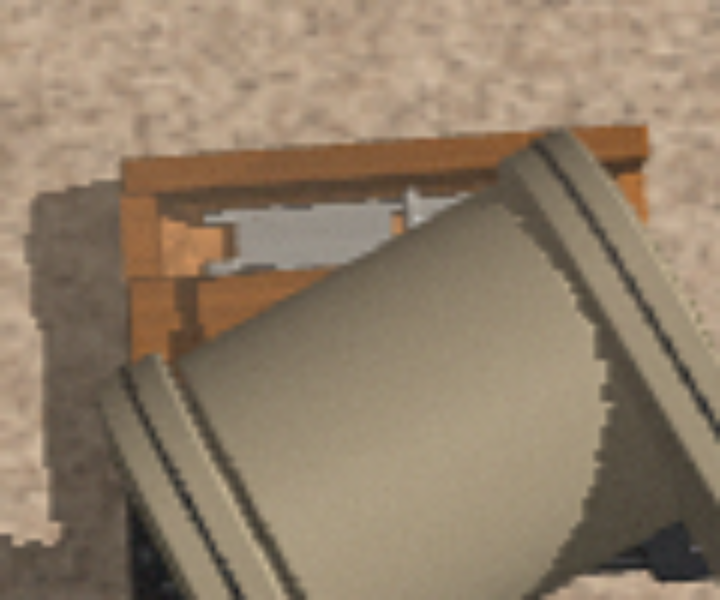

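Run:
```python
from h import *
c=load("scene6.npy");t=load("top6.npy")
uv=np.array([(200+417/5,190+302/5),(200+419/5,190+182/5)])-.4
print(plane(c,uv[:1],.065),plane(c,uv[1:],.130),"top corner",plane(t,[(225+411/6-.4,225+190/6-.4)],.132))
p=np.array([.3905,.2629])+.1075*np.array([np.cos(.0443),np.sin(.0443)]);print("model",p)
s=read_state();print(s["tool_pos"])
```

```text
[[0.49710373 0.26689683 0.065     ]] [[0.49831352 0.26718237 0.13      ]] top corner [[0.49901781 0.26742933 0.132     ]]
model [0.49789453 0.26766069]
[0.3920053  0.26400062 0.07811122]
```

```bash
python3 -c "
from h import *
st();goal(.3924,.2654,.0254,.045)"
```

```text
t 8.55 pos [392.  264.   78.1] psi 0.0445 tilt 0.14 F [-0.3   0.95 -1.74] T [0.02 0.01 0.  ] op 0.0157
goal [-0.001, 0.003, 0.105, -0.001, -0.001, -0.0]
```

jog_arm(
  motion=[0,-0.001,0.003,0,-0.001,-0.001,0,0,-0.001,0.003,0.015,-0.001,-0.001,0,0,-0.001,0.003,0.035,-0.001,-0.001,0,0,-0.001,0.003,0.055,-0.001,-0.001,0,0,-0.001,0.003,0.075,-0.001,-0.001,0,0,-0.001,0.003,0.095,-0.001,-0.001,0,0,-0.001,0.003,0.105,-0.001,-0.001,0,0,-0.001,0.003,0.105,-0.001,-0.001,0],
)

```text
t: 9.35
tool_pos: [0.3915, 0.265, 0.0244]
orientation: [0.07, -3.139, 0.002]
force: [0.2, 0.3, -2.0]
opening: 0.0156
```

```bash
python3 -c "
from h import *
st();goal(.3924,.2654,.0254,.045);goal(.3924,.2654,.0189,.045);goal(.3924,.2654,.0129,.045)
c=snap('top','top7.png');save(c,'top7.npy')
f=cv2.imread('pics/top7.png');cv2.imwrite('pics/c12.png',cv2.resize(f[235:285,235:345],None,fx=7,fy=7,interpolation=2))"
```

```text
t 9.35 pos [391.5 265.   24.4] psi 0.0445 tilt 0.12 F [ 0.22  0.33 -1.97] T [ 0.07  0.07 -0.04] op 0.0156
goal [-0.002, 0.001, -0.002, -0.001, -0.001, -0.0]
goal [-0.002, 0.001, 0.011, -0.001, -0.001, -0.0]
goal [-0.002, 0.001, 0.023, -0.001, -0.001, -0.0]
```

View pics/c12.png

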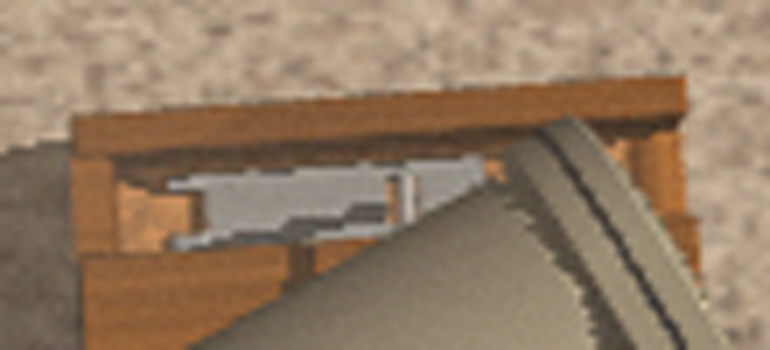

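```bash
python3 -c "
from h import *
st();goal(.3924,.2667,.0224,.045);goal(.3924,.2667,.0189,.045);goal(.3924,.2667,.0159,.045)"
```

```text
t 9.4 pos [392.  265.3  25.1] psi 0.0445 tilt 0.06 F [ 0.45 -0.81 -1.73] T [-0.08 -0.02  0.01] op 0.0156
goal [-0.001, 0.003, 0.005, -0.001, -0.0, -0.0]
goal [-0.001, 0.003, 0.012, -0.001, -0.0, -0.0]
goal [-0.001, 0.003, 0.018, -0.001, -0.0, -0.0]
```

jog_arm(
  motion=[0,-0.001,0.003,0,-0.001,0,0,0,-0.001,0.003,0.003,-0.001,0,0,0,-0.001,0.003,0.006,-0.001,0,0,0,-0.001,0.003,0.009,-0.001,0,0,0,-0.001,0.003,0.011,-0.001,0,0,0,-0.001,0.003,0.011,-0.001,0,0,0,-0.001,0.003,0.011,-0.001,0,0],
)

```text
t: 10.1
tool_pos: [0.3924, 0.2667, 0.0196]
orientation: [0.07, -3.14, -0.001]
force: [0.2, -0.4, -1.3]
opening: 0.0158
```

jog_arm(
  motion=[0,0,0,0.001,0,0,0,0,0,0,0.002,0,0,0,0,0,0,0.002,0,0,0],
)

```text
t: 10.4
tool_pos: [0.3924, 0.2667, 0.0185]
orientation: [0.07, -3.14, -0.001]
force: [-0.1, -0.5, -1.5]
opening: 0.0159
```

```bash
python3 -c "
from h import *
st();goal(.3924,.2667,.0159,.045)"
```

```text
t 10.4 pos [392.4 266.7  18.5] psi 0.0444 tilt 0.06 F [-0.1  -0.51 -1.46] T [0.04 0.   0.01] op 0.0159
goal [-0.0, -0.0, 0.005, 0.0, -0.001, -0.0]
```

jog_arm(
  motion=[0,0,0,0.001,0,0,0,0,0,0,0.002,0,0,0,0,0,0,0.002,0,0,0],
)

```text
t: 10.7
tool_pos: [0.3923, 0.2667, 0.0174]
orientation: [0.07, -3.14, -0.001]
force: [-0.6, -0.3, -1.2]
opening: 0.0155
```

jog_arm(
  motion=[0,0,0,0.001,0,0,0,0,0,0,0.002,0,0,0,0,0,0,0.002,0,0,0],
)

```text
t: 11.0
tool_pos: [0.3922, 0.2666, 0.0163]
orientation: [0.07, -3.14, -0.001]
force: [0.1, -0.1, -1.8]
opening: 0.0155
```

jog_arm(
  motion=[0,0,0,0.001,0,0,0,0,0,0,0.002,0,0,0,0,0,0,0.002,0,0,0],
)

```text
t: 11.3
tool_pos: [0.3922, 0.2666, 0.0152]
orientation: [0.07, -3.14, -0.001]
force: [0.1, -0.7, -0.8]
opening: 0.0156
```

```bash
python3 -c "
from h import *
st();goal(.3924,.2667,.0145,.045)"
```

```text
t 11.3 pos [392.2 266.6  15.2] psi 0.0445 tilt 0.07 F [ 0.1  -0.69 -0.83] T [ 0.05  0.02 -0.04] op 0.0156
goal [-0.0, 0.0, 0.001, 0.0, -0.001, -0.0]
```

jog_arm(
  motion=[0,0,0,0.001,0,0,0,0,0,0,0.002,0,0,0,0,0,0,0.002,0,0,0],
)

```text
t: 11.6
tool_pos: [0.3921, 0.2665, 0.0141]
orientation: [0.07, -3.139, -0.001]
force: [-0.1, 0.6, -0.9]
opening: 0.0158
```

```bash
python3 -c "
from h import *
st()
for n in('scene','top'):
  c=snap(n,n+'8.png');save(c,n+'8.npy')
st()
f=cv2.imread('pics/scene8.png');cv2.imwrite('pics/c13.png',cv2.resize(f[190:310,200:350],None,fx=5,fy=5))
f=cv2.imread('pics/top8.png');cv2.imwrite('pics/c14.png',cv2.resize(f[235:285,235:345],None,fx=7,fy=7,interpolation=2))"
```

```text
t 11.6 pos [392.1 266.5  14.1] psi 0.0444 tilt 0.08 F [-0.15  0.63 -0.9 ] T [ 0.09 -0.01 -0.01] op 0.0158
t 11.7 pos [392.1 266.6  14.2] psi 0.0444 tilt 0.08 F [-0.79  0.28 -1.42] T [0.06 0.04 0.  ] op 0.0152
```

View pics/c13.png

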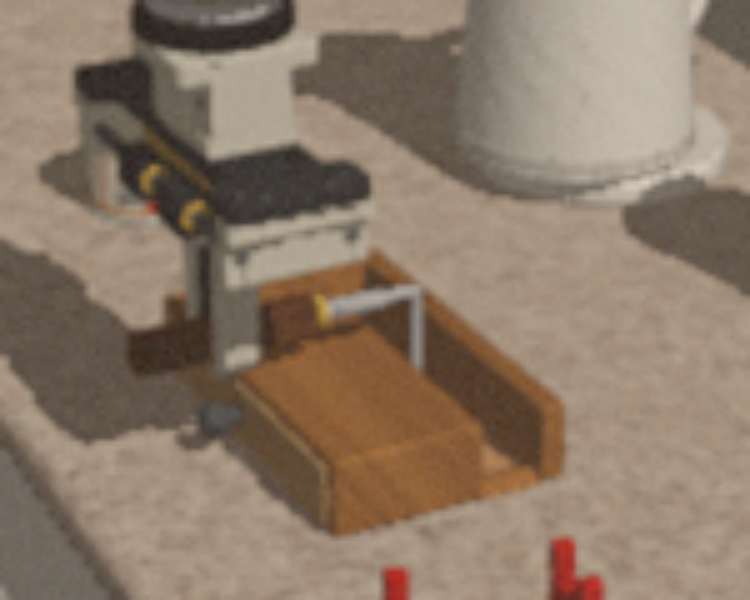

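View pics/c14.png

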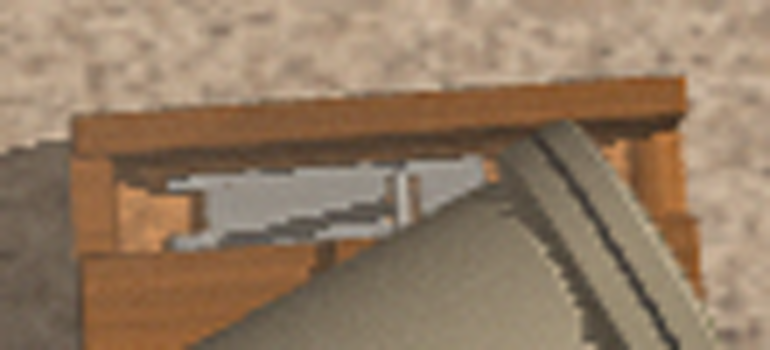

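The top view shows the pin standing centred in the hole, at about (403,190) in the crop. I'll touch the mat lightly to calibrate the tip height.

jog_arm(
  motion=[0,0,0,0.001,0,0,0,0,0,0,0.001,0,0,0],
)

```text
t: 11.9
tool_pos: [0.3921, 0.2666, 0.0136]
orientation: [0.07, -3.139, -0.001]
force: [-0.4, 0.3, -1.5]
opening: 0.0156
```

jog_arm(
  motion=[0,0,0,0.001,0,0,0,0,0,0,0.001,0,0,0],
)

```text
t: 12.1
tool_pos: [0.3921, 0.2666, 0.0131]
orientation: [0.07, -3.139, -0.0]
force: [-0.4, 0.9, -1.4]
opening: 0.0156
```

jog_arm(
  motion=[0,0,0,0.001,0,0,0,0,0,0,0.001,0,0,0],
)

```text
t: 12.3
tool_pos: [0.3921, 0.2666, 0.0126]
orientation: [0.07, -3.139, -0.0]
force: [-0.1, -0.9, -0.4]
opening: 0.0156
```

```bash
python3 -c "
from h import *
st()"
```

```text
t 12.3 pos [392.1 266.6  12.6] psi 0.0444 tilt 0.08 F [-0.07 -0.9  -0.35] T [ 0.02  0.09 -0.06] op 0.0156
```

jog_arm(
  motion=[0,0,0,0.001,0,0,0,0,0,0,0.001,0,0,0],
)

```text
t: 12.5
tool_pos: [0.392, 0.2667, 0.0122]
orientation: [0.07, -3.139, -0.001]
force: [-1.5, -0.2, 2.2]
opening: 0.0156
```

```bash
python3 -c "
from h import *
st()
a,ox,oy=np.load('org.npy')
for i in range(4):
  r=read_state
for dy,z in((0,.0144),(-.04,.0144)):
  goal(.3921-np.sin(a)*dy,.2666+np.cos(a)*dy,z,.0444)"
```

```text
t 12.5 pos [392.  266.7  12.2] psi 0.0445 tilt 0.09 F [-1.49 -0.15  2.22] T [-0.03  0.21 -0.06] op 0.0156
goal [-0.0, -0.0, -0.004, 0.0, -0.001, 0.0]
goal [-0.0, -0.08, -0.004, 0.0, -0.001, 0.0]
```

jog_arm(
  motion=[0,0,0,-0.004,0,-0.001,0,0,0,-0.004,-0.004,0,-0.001,0,0,0,-0.01,-0.004,0,-0.001,0,0,0,-0.02,-0.004,0,-0.001,0,0,0,-0.03,-0.004,0,-0.001,0,0,0,-0.04,-0.004,0,-0.001,0,0,0,-0.04,-0.004,0,-0.001,0],
)

```text
t: 13.2
tool_pos: [0.3929, 0.2459, 0.0141]
orientation: [0.069, -3.141, -0.0]
force: [1.0, 0.2, -0.7]
opening: 0.0155
```

```bash
cat > chk.py <<'E'
import sys
from h import *
st();n=sys.argv[1]
c=snap('top',f'top{n}.png');save(c,f'top{n}.npy')
f=cv2.imread(f'pics/top{n}.png');cv2.imwrite(f'pics/ct{n}.png',cv2.resize(f[235:295,235:365],None,fx=6,fy=6,interpolation=2))
f=cv2.cvtColor(snap('scene')['frame'],4);cv2.imwrite(f'pics/cs{n}.png',cv2.resize(f[220:320,220:370],None,fx=5,fy=5,interpolation=2))
a,ox,oy=np.load('org.npy')
s=read_state();Rc=R.from_rotvec(s["orientation"]).as_matrix();p=s["tool_pos"]-Rc[:,0]*.1075
d=p[:2]-[ox,oy];print("pin org",(1000*np.array([d[0]*np.cos(a)+d[1]*np.sin(a),-d[0]*np.sin(a)+d[1]*np.cos(a)])).round(1),"tip z",round(1000*(s["tool_pos"][2]-.0111),1))
E
python3 chk.py 9
```

```text
t 13.2 pos [392.9 245.9  14.1] psi 0.0438 tilt 0.01 F [ 0.96  0.17 -0.74] T [-0.03  0.09 -0.  ] op 0.0155
pin org [ -0.4 -24. ] tip z 3.0
```

View pics/ct9.png

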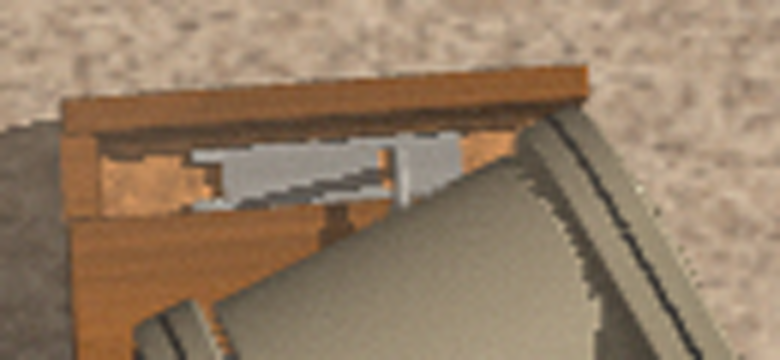

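The opener is following: its front edge has gone from 414 to 462 in the crop, about 18 mm.

jog_arm(
  motion=[0,0,-0.01,0,0,0,0,0,0,-0.02,0,0,0,0,0,0,-0.03,0,0,0,0,0,0,-0.04,0,0,0,0,0,0,-0.05,0,0,0,0,0,0,-0.056,0,0,0,0,0,0,-0.056,0,0,0,0],
)

```text
t: 14.0
tool_pos: [0.3942, 0.2179, 0.0141]
orientation: [0.068, -3.141, -0.0]
force: [0.5, 0.9, -2.0]
opening: 0.0155
```

```bash
python3 chk.py 10
```

```text
t 14.0 pos [394.2 217.9  14.1] psi 0.0433 tilt 0.01 F [ 0.49  0.91 -2.02] T [ 0.03 -0.01  0.04] op 0.0155
pin org [ -0.4 -52.1] tip z 3.0
```

View pics/ct10.png

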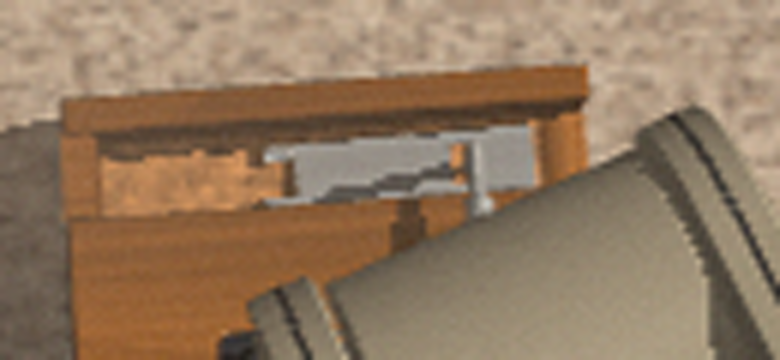

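jog_arm(
  motion=[0,0,-0.006,0,0,0,0,0,0,-0.012,-0.001,0,0,0,0,0,-0.018,-0.002,0,0,0,0,0,-0.024,-0.003,0,0,0,0,0,-0.03,-0.004,0,0,0,0,0,-0.036,-0.005,0,0,0,0,0,-0.036,-0.005,0,0,0],
)

```text
t: 14.8
tool_pos: [0.3948, 0.1997, 0.0165]
orientation: [0.068, -3.14, 0.0]
force: [0.3, -0.7, -2.5]
opening: 0.0158
```

```bash
python3 chk.py 11
```

```text
t 14.8 pos [394.8 199.7  16.5] psi 0.043 tilt 0.03 F [ 0.32 -0.69 -2.55] T [0.07 0.02 0.  ] op 0.0158
pin org [ -0.5 -70.4] tip z 5.4
```

View pics/ct11.png

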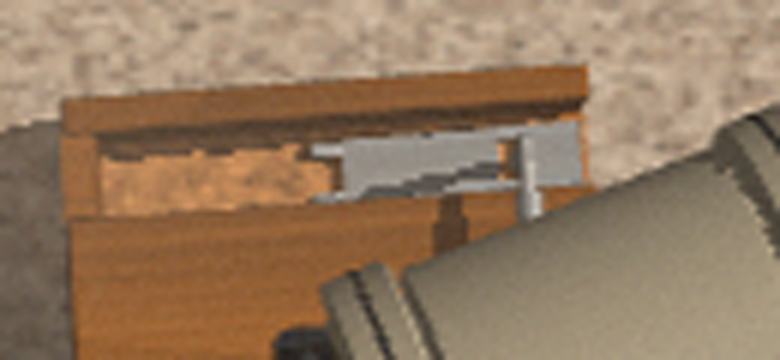

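View pics/cs11.png

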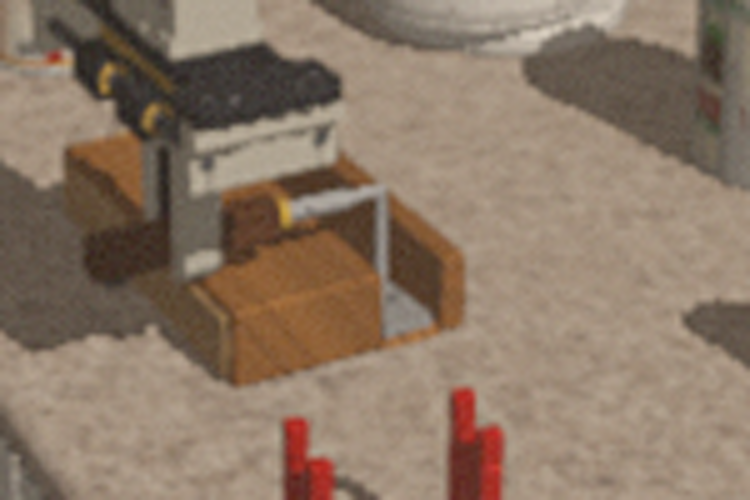

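jog_arm(
  motion=[0,0,-0.008,-0.001,0,0,0,0,0,-0.016,-0.001,0,0,0,0,0,-0.024,-0.002,0,0,0,0,0,-0.032,-0.002,0,0,0,0,0,-0.04,-0.002,0,0,0,0,0,-0.04,-0.002,0,0,0],
)

```text
t: 15.5
tool_pos: [0.3958, 0.1795, 0.0175]
orientation: [0.067, -3.141, 0.0]
force: [0.7, 0.5, -1.6]
opening: 0.0155
```

```bash
python3 chk.py 12
```

```text
t 15.5 pos [395.8 179.5  17.5] psi 0.0425 tilt 0.01 F [ 0.68  0.52 -1.56] T [ 0.03 -0.01 -0.06] op 0.0155
pin org [ -0.5 -90.6] tip z 6.4
```

View pics/ct12.png

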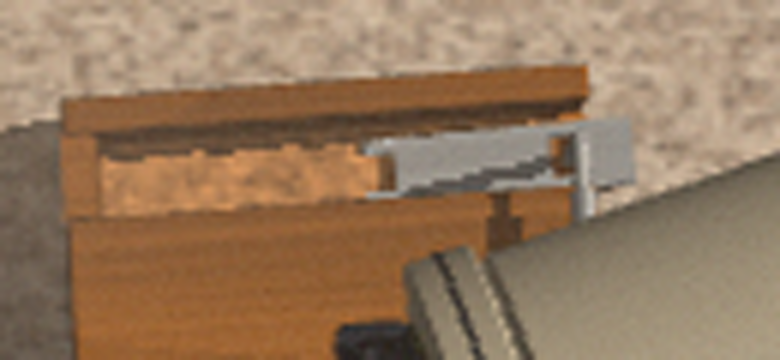

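View pics/cs12.png

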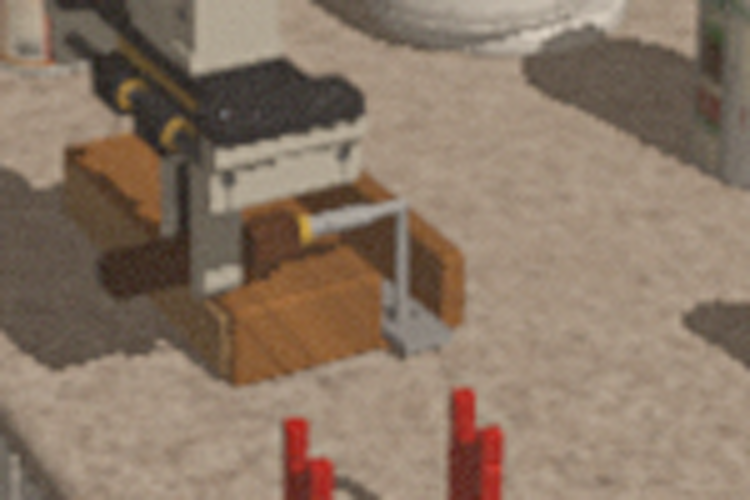

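jog_arm(
  motion=[0,0,-0.008,0,0,0,0,0,0,-0.016,0,0,0,0,0,0,-0.026,0,0,0,0,0,0,-0.032,0.002,0,0,0,0,0,-0.038,0.004,0,0,0,0,0,-0.044,0.006,0,0,0,0,0,-0.044,0.006,0,0,0],
)

```text
t: 16.3
tool_pos: [0.3966, 0.1575, 0.0143]
orientation: [0.066, -3.14, 0.0]
force: [-0.2, -0.1, -2.7]
opening: 0.0157
```

```bash
python3 chk.py 13
```

```text
t 16.3 pos [396.6 157.5  14.3] psi 0.0422 tilt 0.03 F [-0.22 -0.15 -2.68] T [0.06 0.02 0.02] op 0.0157
pin org [  -0.6 -112.8] tip z 3.4
```

View pics/cs13.png

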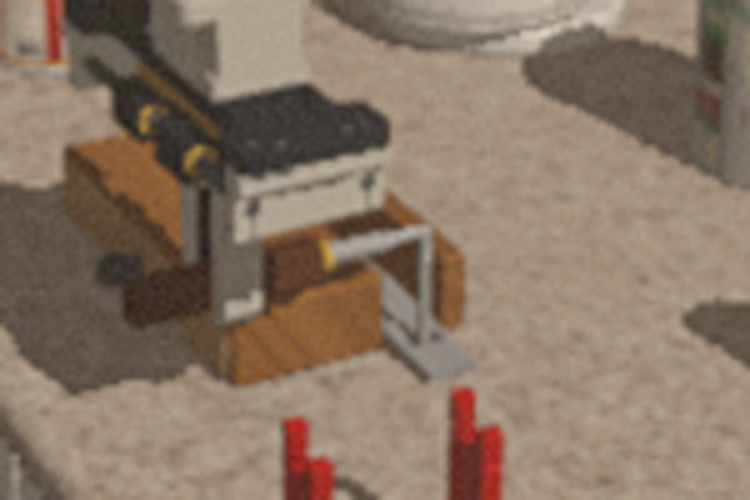

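jog_arm(
  motion=[0,0,-0.01,0.001,0,0,0,0,0,-0.02,0.002,0,0,0,0,0,-0.03,0.003,0,0,0,0,0,-0.04,0.003,0,0,0,0,0,-0.05,0.003,0,0,0,0,0,-0.06,0.003,0,0,0,0,0,-0.07,0.003,0,0,0,0,0,-0.08,0.003,0,0,0],
)

```text
t: 17.2
tool_pos: [0.3983, 0.1174, 0.013]
orientation: [0.066, -3.141, -0.0]
force: [-0.6, 1.0, -1.3]
opening: 0.0155
```

```bash
python3 chk.py 14
```

```text
t 17.2 pos [398.3 117.4  13. ] psi 0.0423 tilt 0.02 F [-0.61  0.97 -1.35] T [0.11 0.04 0.04] op 0.0155
pin org [  -0.7 -153.5] tip z 1.8
```

View pics/cs14.png

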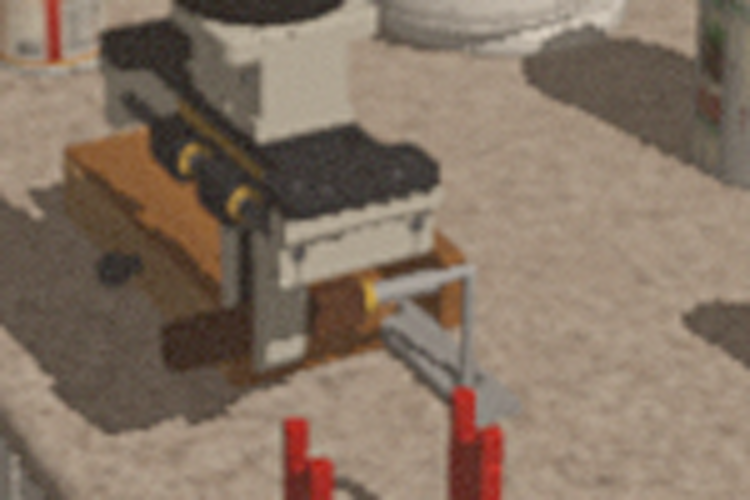

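View pics/ct14.png

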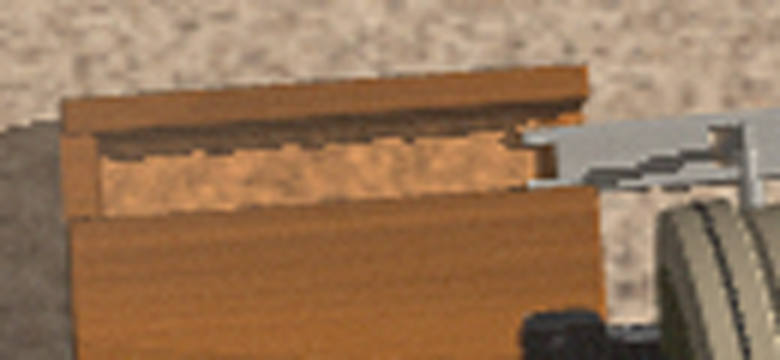

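jog_arm(
  motion=[0,0,-0.01,0,0,0,0,0,0,-0.02,0,0,0,0,0,0,-0.032,0,0,0,0,0,0,-0.044,0,0,0,0,0,0,-0.056,0,0,0,0,0,0,-0.068,0,0,0,0,0,0,-0.076,0,0,0,0,0,0,-0.076,0,0,0,0],
)

```text
t: 18.1
tool_pos: [0.4, 0.0786, 0.013]
orientation: [0.064, -3.141, 0.001]
force: [0.2, 0.2, -1.5]
opening: 0.0157
```

```bash
sed -i 's/235:365\]/255:385]/' chk.py; python3 chk.py 15
```

```text
t 18.1 pos [400.   78.6  13. ] psi 0.0409 tilt 0.03 F [ 0.24  0.24 -1.52] T [ 0.02  0.06 -0.  ] op 0.0157
pin org [  -0.8 -191.7] tip z 1.9
```

View pics/ct15.png

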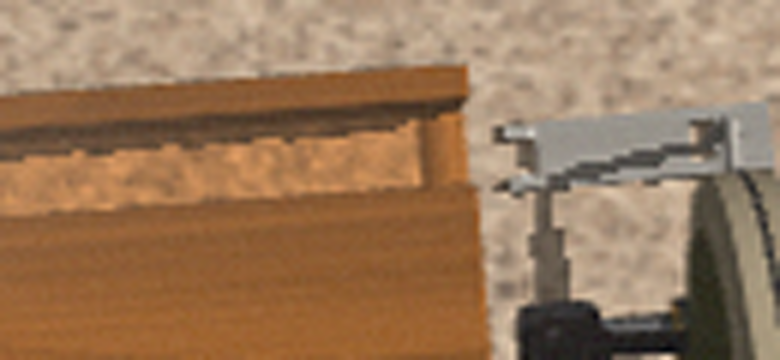

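View pics/cs15.png

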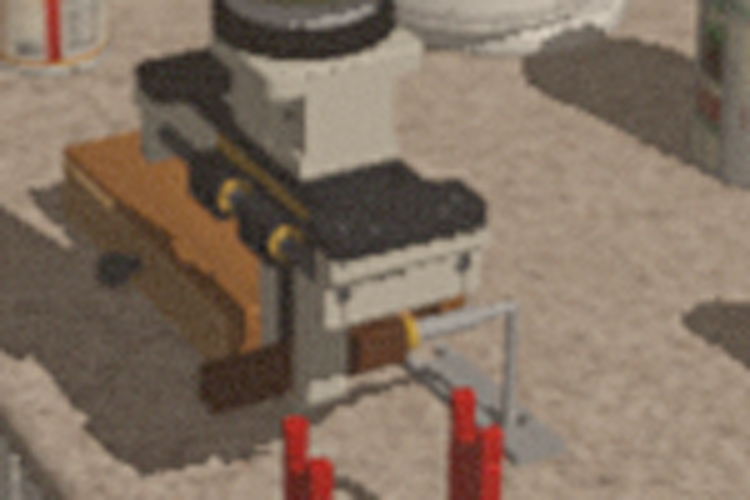

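```bash
python3 -c "
from h import *
a,ox,oy=np.load('org.npy');c=load('top15.npy')
p=plane(c,np.array([(255+497/6,235+132/6),(255+500/6,235+188/6),(255+774/6,235+102/6),(255+774/6,235+167/6)])-.4,.006)[:,:2]-[ox,oy]
Rm=np.array([[np.cos(a),-np.sin(a)],[np.sin(a),np.cos(a)]]);q=p@Rm*1000;print(q.round(1),q.mean(0))"
```

```text
[[   7.6 -111.2]
 [ -14.3 -110.6]
 [  12.  -220. ]
 [ -13.4 -217.7]] [  -2.03896446 -164.88024841]
```

Opener centre is about −165 mm in the organiser's y, clear and flat. Next I'll ease off, lift, and return the hook.

jog_arm(
  motion=[0,0,0.003,0,0,0,0,0,0,0.003,0,0,0,0,0,0,0.003,-0.01,0,0,0,0,0,0.003,-0.02,0,0,0,0,0,0.003,-0.06,0,0,0,0,0,0.003,-0.12,0,0,0,0,0,0.003,-0.2,0,0,0,0,0,0.003,-0.25,0,0,0],
)

```text
t: 19.0
tool_pos: [0.4011, 0.0808, 0.1415]
orientation: [-0.065, 3.138, -0.0]
force: [1.1, -0.1, -1.7]
opening: 0.0155
```

```bash
python3 -c "
from h import *
st();goal(.4418,-.1489,.14,-.0997);goal(.42,-.02,.14,-.02)
c=snap('scene','s16.png');save(c,'s16.npy');f=cv2.imread('pics/s16.png');cv2.imwrite('pics/cs16.png',cv2.resize(f[150:350,200:400],None,fx=3.5,fy=3))
c=snap('wrist','w16.png')"
```

```text
t 19.0 pos [401.1  80.8 141.5] psi 0.0414 tilt 0.18 F [ 1.13 -0.05 -1.67] T [-0.02  0.03  0.01] op 0.0155
goal [-0.062, -0.462, 0.003, 0.0, 0.002, 0.09]
goal [-0.03, -0.203, 0.003, 0.0, 0.002, 0.039]
```

View pics/cs16.png

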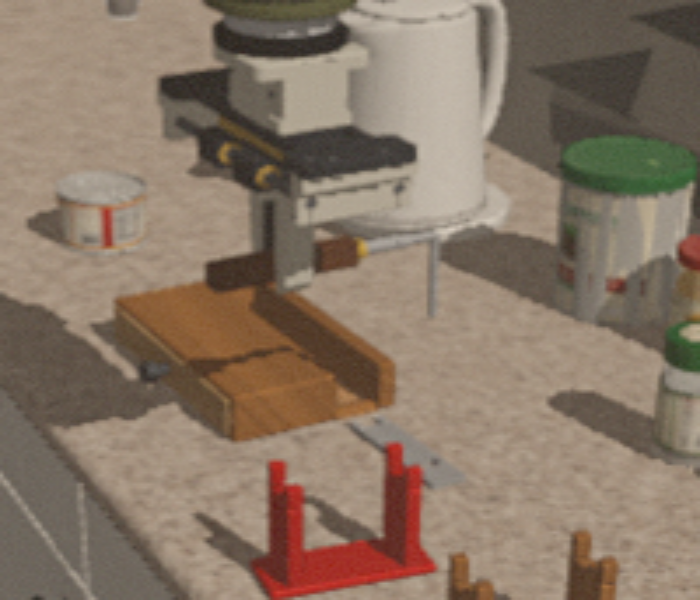

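View pics/w16.png

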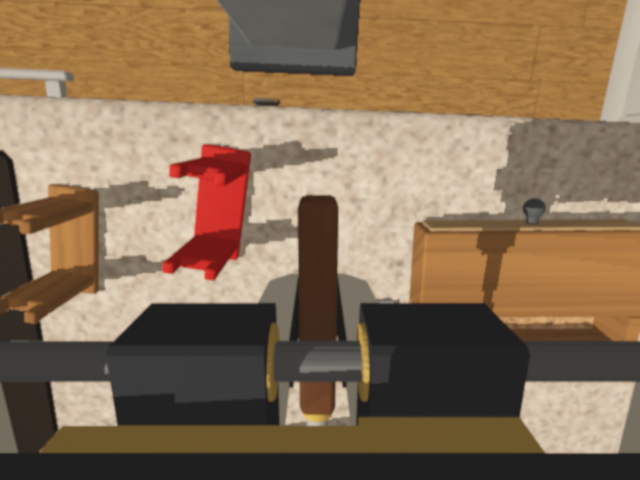

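The opener lies flat beyond the organiser, with its centre at about (410,452) in the crop. In the wrist view the handle sits in the jaws just as it did after the lift, so it hasn't slipped.

jog_arm(
  motion=[0,-0.008,-0.06,0,0,0.002,0.012,0,-0.016,-0.12,0,0,0.002,0.024,0,-0.024,-0.19,0,0,0.002,0.036,0,-0.034,-0.26,0,0,0.002,0.05,0,-0.044,-0.33,0,0,0.002,0.064,0,-0.054,-0.4,0,0,0.002,0.078,0,-0.062,-0.462,0,0,0.002,0.09,0,-0.062,-0.462,0,0,0.002,0.09],
)

```text
t: 19.9
tool_pos: [0.4431, -0.1515, 0.1417]
orientation: [0.163, 3.134, 0.0]
force: [-0.4, 0.5, -1.7]
opening: 0.0157
```

```bash
python3 -c "
from h import *
st();goal(.4418,-.1489,.14,-.0997);goal(.4418,-.1489,.05,-.0997);"
```

```text
t 19.9 pos [ 443.1 -151.5  141.7] psi -0.1039 tilt 0.18 F [-0.43  0.46 -1.67] T [ 0.03  0.01 -0.  ] op 0.0157
goal [0.003, 0.005, 0.003, 0.0, 0.002, -0.003]
goal [0.004, 0.005, 0.183, 0.0, 0.002, -0.003]
```

jog_arm(
  motion=[0,0.004,0.005,0,0,0.002,-0.003,0,0.004,0.005,0.04,0,0.002,-0.003,0,0.004,0.005,0.08,0,0.002,-0.003,0,0.004,0.005,0.12,0,0.002,-0.003,0,0.004,0.005,0.16,0,0.002,-0.003,0,0.004,0.005,0.18,0,0.002,-0.003,0,0.004,0.005,0.18,0,0.002,-0.003],
)

```text
t: 20.6
tool_pos: [0.4399, -0.1472, 0.0497]
orientation: [-0.154, -3.134, -0.003]
force: [0.1, -0.1, -1.5]
opening: 0.0157
```

```bash
python3 -c "
from h import *
st();goal(.4418,-.1489,.0259,-.0997)
c=snap('scene','s17.png');f=cv2.imread('pics/s17.png');cv2.imwrite('pics/cs17.png',cv2.resize(f[230:390,270:450],None,fx=4,fy=3.75))
c=snap('wrist','w17.png')"
```

```text
t 20.6 pos [ 439.9 -147.2   49.7] psi -0.0979 tilt 0.23 F [ 0.11 -0.13 -1.51] T [ 0.03  0.04 -0.05] op 0.0157
goal [-0.004, -0.003, 0.048, 0.001, -0.002, 0.001]
```

View pics/cs17.png

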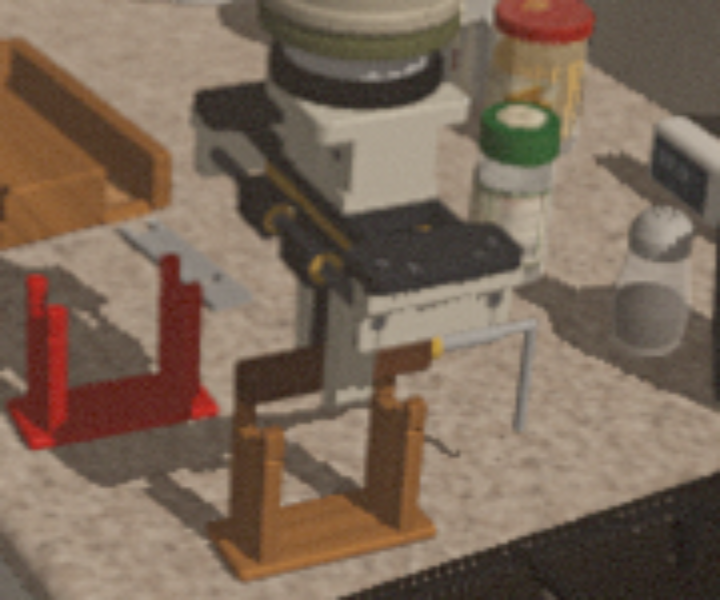

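View pics/w17.png

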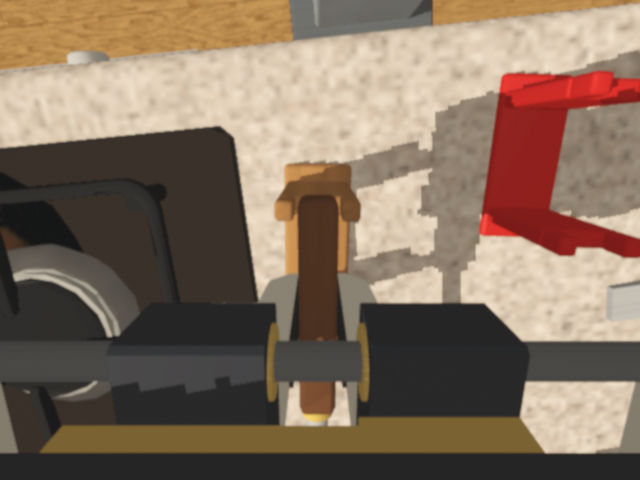

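jog_arm(
  motion=[0,-0.004,-0.003,0,0.001,-0.002,0.001,0,-0.004,-0.003,0,0.001,-0.002,0.001,0,-0.004,-0.003,0,0.001,-0.002,0.001,0,-0.004,-0.003,0.01,0.001,-0.002,0.001,0,-0.004,-0.003,0.02,0.001,-0.002,0.001,0,-0.004,-0.003,0.03,0.001,-0.002,0.001,0,-0.004,-0.003,0.04,0.001,-0.002,0.001,0,-0.004,-0.003,0.04,0.001,-0.002,0.001],
)

```text
t: 21.5
tool_pos: [0.4427, -0.1497, 0.0309]
orientation: [0.157, 3.136, -0.001]
force: [0.5, -0.8, -2.1]
opening: 0.0157
```

```bash
python3 -c "
from h import *
st();goal(.4418,-.1489,.0259,-.0997)"
```

```text
t 21.5 pos [ 442.7 -149.7   30.9] psi -0.1 tilt 0.09 F [ 0.53 -0.77 -2.07] T [0.06 0.1  0.05] op 0.0157
goal [0.002, 0.001, 0.01, -0.0, 0.001, -0.0]
```

jog_arm(
  motion=[0,0.001,0.001,0.003,0,0.001,0,0,0.001,0.001,0.006,0,0.001,0,0,0.001,0.001,0.01,0,0.001,0,0,0.001,0.001,0.01,0,0.001,0],
)

```text
t: 21.9
tool_pos: [0.4422, -0.1491, 0.0256]
orientation: [-0.157, -3.137, 0.001]
force: [-0.1, -0.8, -1.6]
opening: 0.0156
```

```bash
python3 -c "
from h import *
st();goal(.4418,-.1489,.0255,-.0997)"
```

```text
t 21.9 pos [ 442.2 -149.1   25.6] psi -0.0999 tilt 0.04 F [-0.11 -0.76 -1.58] T [-0.02  0.09  0.  ] op 0.0156
goal [0.001, 0.0, 0.0, -0.0, -0.0, -0.0]
```

jog_arm(
  motion=[0,0,0,0.001,0,0,0,0,0,0,0.001,0,0,0,0.6,0,0,0.001,0,0,0,0.6,0,0,0.001,0,0,0,0.6,0,0,0.001,0,0,0,0.6,0,0,0.001,0,0,0,0.6,0,0,0.001,0,0,0,0.6,0,0,0.001,0,0,0],
  grip_force=20,
)

```text
t: 22.7
tool_pos: [0.4422, -0.149, 0.0251]
orientation: [-0.157, -3.137, 0.001]
force: [-0.1, 0.4, 0.0]
opening: 0.055
```

```bash
python3 -c "
from h import *
st();snap('wrist','w18.png')"
```

```text
t 22.7 pos [ 442.2 -149.    25.1] psi -0.0999 tilt 0.04 F [-0.12  0.35  0.03] T [ 0.01 -0.01  0.  ] op 0.055
```

View pics/w18.png

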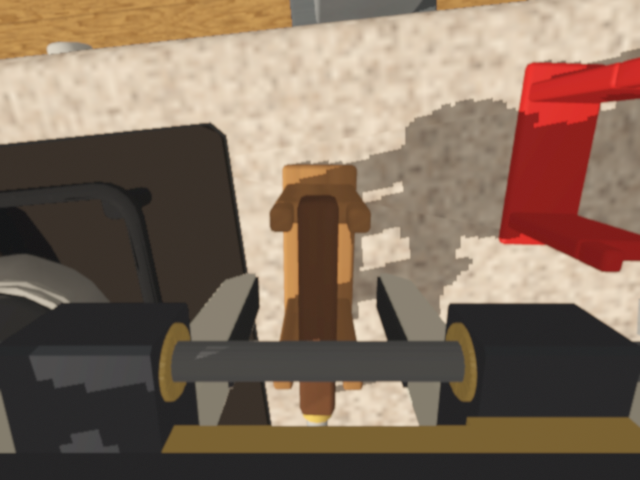

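Released with the handle seated and clear space on both sides. Now straight up.

jog_arm(
  motion=[0.6,0,0,-0.02,0,0,0,0.6,0,0,-0.06,0,0,0,0.6,0,0,-0.12,0,0,0,0.6,0,0,-0.2,0,0,0,0.6,0,0,-0.28,0,0,0,0.6,0,0,-0.36,0,0,0,0.6,0,0,-0.36,0,0,0,0.6,0,0,-0.36,0,0,0],
)

```text
t: 23.55
tool_pos: [0.4432, -0.1494, 0.207]
orientation: [0.157, 3.135, -0.003]
force: [-0.1, 1.3, 0.4]
opening: 0.056
```

jog_arm(
  motion=[0.6,0,0,0,0,0,0,0.6,0,0,0,0,0,0,0.6,0,0,0,0,0,0],
)

```text
t: 23.85
tool_pos: [0.4425, -0.1491, 0.2057]
orientation: [0.157, 3.137, -0.001]
force: [0.4, -0.1, 1.2]
opening: 0.0557
```

```bash
python3 -c "
from h import *
st();snap('scene','s19.png');c=snap('wrist','w19.png');save(c,'w19.npy');snap('top','t19.png')
f=cv2.imread('pics/w19.png');cv2.imwrite('pics/cw19.png',cv2.resize(f[145:345,245:400],None,fx=3,fy=3,interpolation=2))"
```

```text
t 23.85 pos [ 442.5 -149.1  205.7] psi -0.1 tilt 0.06 F [ 0.4  -0.06  1.21] T [ 0.04 -0.02  0.03] op 0.0557
```

View pics/s19.png

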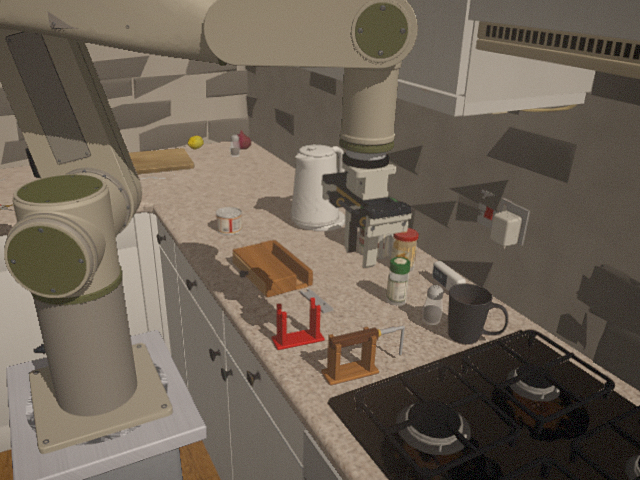

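View pics/cw19.png

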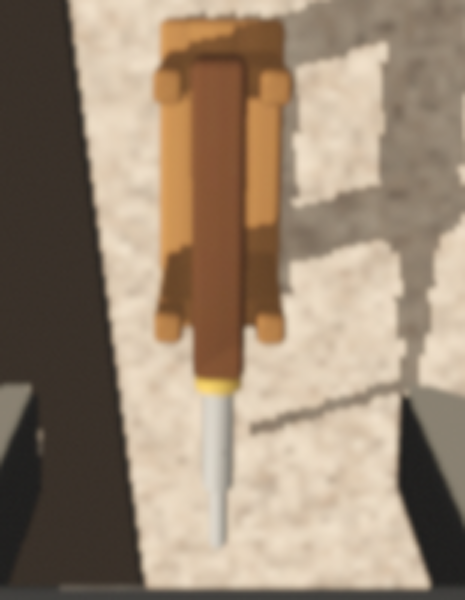

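View pics/t19.png

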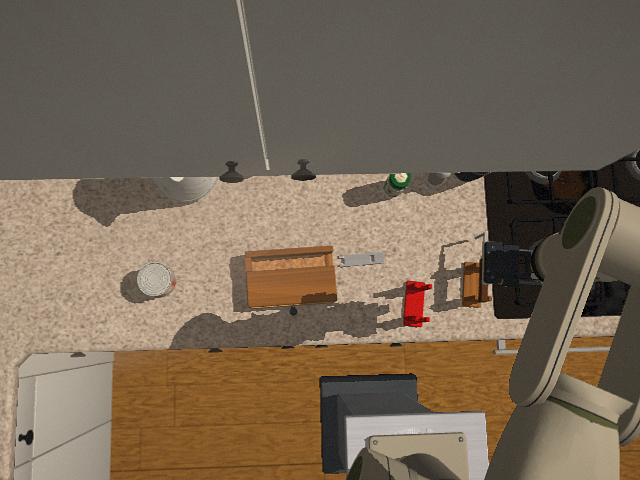

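```bash
python3 -c "
from plant import close_job
print(close_job())"
```

```text
the job is handed in; nothing more can be done
None
```

I drew the opener out of the slot, laid the hook back in its wooden rest and handed the job in after about 24 s of the 72 s. No verdict was reported.

**What happened**
- The first grasp missed. The fingertips are about 36 mm short of the reported TCP, so the fingers closed above the handle without touching anything. I worked out the offset from the scene and wrist pictures and regripped lower.
- I lowered the pin into the hole in small steps. It met no opener on the way down and touched the mat with a force of about 4 N.
- I then pulled along the slot, lifted the tip over the sill, and eased off before lifting the hook away.

**Last checks**
- **Opener:** its centre was about 165 mm from the slot's middle beyond the open end (153 mm needed). Its near end was about 11 mm clear of the organiser, and it looked flat in the pictures.
- **Hook:** the handle was seated between both saddles, about 4 mm off the rest's middle lengthwise by eye and centred across. It went back at the pose where it was picked up.
- **Forces:** wrist readings between moves never changed by more than about 4 N from the hook's own weight, and that peak was the mat touch. I had no direct reading of the forces between hook, opener and organiser.
- **Other things:** tin, spice jar, salt shaker and the red look-alike appear unmoved in the pictures, which I did not measure. The gripper was open and clear of everything.

Apart from the TCP offset, the only disagreement was between cameras: the scene and top views put the rest's base 4–6 mm apart. That is why I returned the hook to its recorded pose instead of relying on the measured rest position.

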